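# Put the wound dressing set into its tray inserts

## Task

Get the dressing tray ready for the next patient: carry the brown glass vial, the tape roll, the syringe and the thumb forceps, one at a time, each into the tray insert made for it - vial upright at the bottom of the round cup, tape roll down over the spindle, syringe lying down in the trough with the cross slot so that its finger flange drops into the slot, forceps lying down in the plain long trough. Set the glass vial down, do not let it fall, and leave everything lying free in its place.

Things in the scene. Friction and masses are not known exactly. Their poses are not given: they have to be found in the camera images.
- vial: brown glass vial standing on the table: body 43 mm in diameter up to 66 mm high, then neck and cap 26 mm in diameter to 77 mm; about 55 g. Origin: centre of its underside, z up.
- tape_roll: cream roll of zinc-oxide tape lying flat: outer diameter 62 mm, 25 mm high, bore at least 18 mm in diameter; about 40 g. Origin: centre of its underside, z up.
- syringe: plastic syringe without needle, lying flat, 118 mm long (y axis), 18 mm high, 12 g: nozzle toward -y, barrel 12 mm (grip width) from y = -46 to +34 mm, finger flange 30 mm wide, 2 mm thick at y = +33 mm, plunger from there to +58 mm. Grip across the barrel at y = -6 mm. Origin: centre of its underside.
- forceps: steel thumb forceps (tweezers) lying flat, 132 mm long (y axis), 19 mm wide at the middle, narrower at the ends, 10 mm high, 22 g. Grip across the middle. Origin: centre of its underside.
- vial_holder: fixed insert in the steel tray, teal on a pale base 84 (x) x 150 (y) x 4 mm, one of four in a row, 90 mm apart, y axis about toward the robot; origin: centre of its underside. Has a round cup at its centre: floor 4 mm and rim 28 mm above the origin, bore 50 mm, flared to 56 mm at the rim, rim 66 mm outside.
- tape_holder: fixed insert in the steel tray, teal on a pale base 84 (x) x 150 (y) x 4 mm, one of four in a row, 90 mm apart, y axis about toward the robot; origin: centre of its underside. Has a round hub, 66 mm in diameter, its top 7 mm above the origin, with an upright steel spindle at the centre, 11 mm in diameter, tapered tip 41 mm above the origin.
- syringe_holder: fixed insert in the steel tray, teal on a pale base 84 (x) x 150 (y) x 4 mm, one of four in a row, 90 mm apart, y axis about toward the robot; origin: centre of its underside. Trough along y 25 mm wide, floor 4, walls to 16 mm above origin; cross slot 43 mm wide at y = 26 to 39 mm for the flange; walls cut away at y = -24 to 12 mm for the fingers. Syringe: origin over origin, y along this y.
- forceps_holder: fixed insert in the steel tray, teal on a pale base 84 (x) x 150 (y) x 4 mm, one of four in a row, 90 mm apart, y axis about toward the robot; origin: centre of its underside. Plain trough along y, 30 mm wide, closed at y = -71 and +71 mm, floor 4, walls to 14 mm above the origin, cut away at y = -20 to 20 mm for the fingers. Forceps: either way round.
Things that resemble listed ones, but are neither listed nor needed, are in the scene too. Several things look just like the tape_roll: the one meant starts nearest to the robot's base.

How it is judged (in metres and radians):
At the end, for the whole second after the job is handed in: At rest, each in its own insert and within 4 mm of its floor: vial upright within 0.1 rad, 8 mm of the cup's centre; tape roll 0.1 rad, 8 mm of the spindle; syringe 0.07 rad of flat, 0.15 rad of the trough's direction, 8 mm each way; forceps the same, 10 mm each way (horizontal distance between vial and vial_holder below 0.008 m and z of vial in the frame of vial_holder between 0 and 0.008 m and angle between each of vial, tape_roll's own z axis and vertical below 0.1 rad and linear speed of each of vial, tape_roll, syringe, forceps below 0.02 m/s and angular speed of each of vial, tape_roll, syringe, forceps below 0.2 rad/s and horizontal distance between tape_roll and tape_holder below 0.008 m and z of tape_roll in the frame of tape_holder between 0.003 and 0.011 m and x of syringe in the frame of syringe_holder between -0.008 and 0.008 m and y of syringe in the frame of syringe_holder between -0.008 and 0.008 m and z of syringe in the frame of syringe_holder below 0.008 m and angle between each of syringe, forceps's own z axis and vertical below 0.07 rad and angle between the y axis of syringe and the y axis of syringe_holder, either way round below 0.15 rad and x of forceps in the frame of forceps_holder between -0.01 and 0.01 m and y of forceps in the frame of forceps_holder between -0.01 and 0.01 m and z of forceps in the frame of forceps_holder below 0.008 m and angle between the y axis of forceps and the y axis of forceps_holder, either way round below 0.15 rad); the robot touches nothing.
It fails at once if the glass vial falls: it moves faster than 0.7 m/s while no finger touches it (a free fall of 25 mm) (linear speed of vial above 0.7 m/s and contact force between vial and the fingers below 0.05 N).
It also fails if it takes over 102 s, if anything falls off the work surface, if the arm or the gripper's body presses on something with over 40 N, if the wrist force passes 120 N, or if a joint passes its speed limit or range.

## Robot

A 7-joint arm with a two-finger parallel gripper is mounted at the origin on a cart in front of the work surface, level with it; the furniture and walls round the work are solid. World frame = base frame: x ahead of the robot, y to its left, z up, the work surface at z = 0. Lengths are in m, angles in degrees, forces in N, time in s.
With the tool pointing down it reaches from about 0.425 to 0.875 m from the base axis. Payload 4.7 kg.
Tool frame: the origin (TCP) lies midway between the tips of the shut fingers; the grasp point (between the pads) lies 19 mm behind it; z points along the fingers, y is the line along which they close (so a half turn about z gives the same grasp; the last joint's range is limited). The gripper opens to 87 mm and grips with 3 to 60 N. Pads are 19 mm wide; open, the fingers measure 117 mm over their backs; the gripper's body (75 mm by 190 mm) begins 51 mm behind the grasp point.
Start: joints at [-74.765, 18.392, -4.016, 83.108, 1.295, 78.541, -3.26], TCP at [0.162, 0.63, 0.223] pointing down, gripper open.
Joint ranges: [-163.93, 163.93], [-17.29, 119.83], [-79.2, 71.16], [3.27, 140.29], [-89.18, 269.18], [5.43, 117.66], [-154.24, 154.24]. Speed limits (degrees/s): [147.25, 147.25, 180, 180, 180, 180, 180].

## Interface

Orientations are given as [roll, pitch, yaw] about the fixed x, y, z axes, in that order (R = Rz(yaw) Ry(pitch) Rx(roll)).
In Python, from cell import env gives the robot as it stands.
- The arm moves only by the tool step_arm, never from a script. Its argument "moves" is a list of rows, each an object with "dp": the shift along the tool's x, y, z in mm, a list of three; "dr": the turn, a rotation vector about the tool's x, y, z in rad, a list of three; "fingers": the closure, from 0 (fully open) to 1 (shut). In form: [{"dp": [dx, dy, dz], "dr": [ax, ay, az], "fingers": fingers}, ...]. A call has exactly 5 rows; each row shifts and turns the commanded pose from where the row before left it, along the tool's axes as they then stand; what a row does not reach is not made up. A row lasts 1/8 s, in which the tool goes at most 62.5 mm and 10.7 degrees, less where a joint would pass 70% of its speed; a pose out of reach is approached as far as the arm can. A call with a gripper value outside its range is refused whole. The fingers move at their own pace and stop on an object; "squeeze" is the grip in N (left out, the last holds). Time passes only in rows, so rows that do not move let the fingers close, or fill a call up. It gives the time, the measured TCP pose, the force, the opening and the grip force at its end, in the units of the state.
- env.get_obs(): the state, without advancing time (a new reading comes with each control period).
- env.read_camera(name): name is "scene" or "top" or "wrist"; returns the picture (400x640x3 uint8, red, green, blue); there is no depth.
- env.camera_model(name): a dict with "fx", "fy", "cx", "cy" (pixels), "k1" (the pictures are not rectified: a ray, as slopes to the right and down, at radius r is drawn at 1 + k1 r^2 times it, then the intrinsics apply), "R" (3x3) and "t" (3): a world point X has camera coordinates R X + t. Camera axes: x right, y down, z forward; pixel columns grow to the right and rows downward; lengths in m; the calibration is good to about 2 mm. A picture is of the moment at which its call begins: read the wrist's pose just before it. camera_model takes no time and is no camera call; for the wrist camera it gives the pose at the moment of the call.
- env.sign_off(): hands the job in; it is judged then, once.
The state is a dict: "time_s": time; "qpos": joint angles; "joint_velocities": joint speeds; "effort": joint torques, N m; "tool_pos": TCP position; "tool_rot": TCP orientation; "force": force on the tool from outside, world axes, zero at the start; "wrist_torque": the same for the moment, N m; "grip_width": finger opening in m; "grasp_force": force on a finger pad.
Only numpy, scipy, OpenCV 4.12 (cv2) and the standard library are available. Lean on these libraries where they do the work, as an engineer would, in place of code of your own. Each camera call takes 0.05 s, during which the arm holds its last target. There are 200 camera calls.

## Working session

There is one attempt and no reset: what is moved stays moved. The work goes in short steps, Python scripts to look and compute and a tool call to move; the robot and the scene stay as the last step left them, time stands still between calls to the robot, and variables do not carry over. Pictures are saved under pics/ and viewed, at most 14 in all, crops included, and the job is handed in when it is done.

Besides the shell and the picture viewer there is one more tool, called after ">>>" by a JSON object that holds its "api" and its "payload". step_arm: Moves the arm, as the interface text tells. Its arguments: {"type":"object","properties":{"moves":{"type":"array","items":{"type":"object","properties":{"dp":{"type":"array","items":{"type":"number"}},"dr":{"type":"array","items":{"type":"number"}},"fingers":{"type":"number"}}}},"squeeze":{"type":"number"}},"required":["moves"]}

```bash
ls; mkdir -p pics; python3 - <<'E'
from cell import env
import cv2
for n in("top","scene"):
    im=env.read_camera(n); cv2.imwrite(f"pics/{n}0.png",im[:,:,::-1])
    m=env.camera_model(n); print(n,m)
print(env.get_obs())
E
```

```text
pics
top {'fx': 509.52582444773213, 'fy': 509.52582444773213, 'cx': 321.26890869447817, 'cy': 211.8910864037148, 'k1': 0.02173137887906245, 'R': array([[-2.71502934e-02, -9.99630118e-01, -1.57786898e-03],
       [-9.98276055e-01,  2.71956162e-02, -5.20126480e-02],
       [ 5.20363206e-02,  1.62990164e-04, -9.98645180e-01]]), 't': array([-0.04132878,  0.56479085,  1.3413285 ])}
scene {'fx': 458.2513990209225, 'fy': 458.2513990209225, 'cx': 312.4347146298197, 'cy': 205.4546623920789, 'k1': 0.013409959500885147, 'R': array([[-0.56176785, -0.82712642,  0.01669635],
       [-0.47633079,  0.30688171, -0.82397366],
       [ 0.67640658, -0.4708349 , -0.56638206]]), 't': array([0.28789316, 0.31578999, 0.65256276])}
{'time_s': 0.1, 'qpos': array([-74.76389748,  18.43577309,  -4.01493419,  83.16800509,
         1.29390996,  78.54032996,  -3.2599461 ]), 'joint_velocities': array([-0.02435485, -0.012377  , -0.08859258, -0.08456291, -0.01890413,
       -0.07795142,  0.01559493]), 'effort': array([ 1.07020512e-04, -4.92567301e+01, -4.05549053e-01, -3.13400066e+01,
       -6.40483503e-02,  3.95067281e-02,  7.90460331e-05]), 'tool_pos': array([0.16188313, 0.62900912, 0.22155909]), 'tool_rot': array([-1.79901060e+02,  4.54539866e-03,  1.65572768e+02]), 'force': array([-0.51374603, -0.42669156, -0.30648022]), 'wrist_torque': array([-0.02827684,  0.00680901,  0.04039175]), 'grasp_force': 0.0, 'grip_width': 0.08691036929381007}
```

View pics/top0.png

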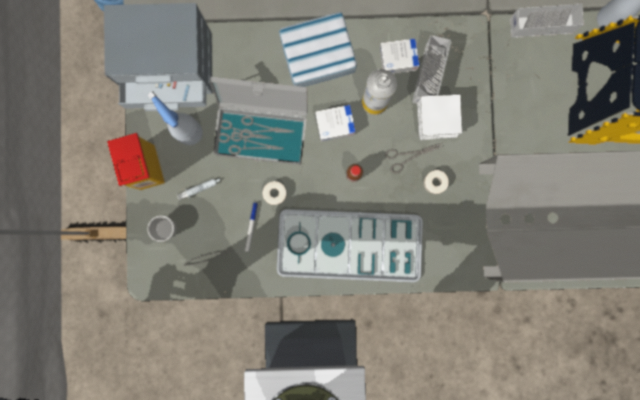

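View pics/scene0.png

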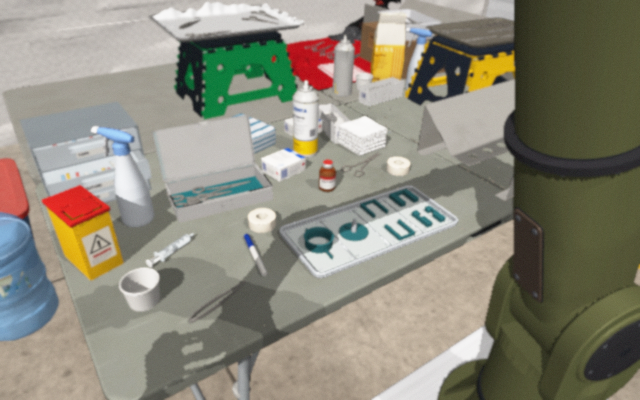

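The top view shows the tray at (350,245), with the cup at (298,242), the spindle at (333,244), the plain trough at (367,246) and the slotted trough at (401,247). The vial is at (355,172) and the syringe at (200,187). Tape rolls are at (274,192) and (436,181), and the forceps are probably the thin object at (205,257).

```bash
cat > h.py <<'E'
import numpy as np, cv2
from cell import env
def ray(m,uv):
    K=np.array([[m["fx"],0,m["cx"]],[0,m["fy"],m["cy"]],[0,0,1]])
    n=cv2.undistortPoints(np.array(uv,float).reshape(-1,1,2),K,np.array([m["k1"],0,0,0.]))[:,0]
    d=np.c_[n,np.ones(len(n))]@m["R"]; return -m["R"].T@m["t"],d
def onz(m,uv,z):
    c,d=ray(m,uv); return c+d*((z-c[2])/d[:,2])[:,None]
def proj(m,X):
    K=np.array([[m["fx"],0,m["cx"]],[0,m["fy"],m["cy"]],[0,0,1]])
    return cv2.projectPoints(np.array(X,float).reshape(-1,1,3),cv2.Rodrigues(m["R"])[0],m["t"],K,np.array([m["k1"],0,0,0.]))[0][:,0]
def blobs(mask,amin=10):
    c,_=cv2.findContours(mask.astype(np.uint8),cv2.RETR_EXTERNAL,cv2.CHAIN_APPROX_NONE)
    return [x for x in c if cv2.contourArea(x)>=amin]
E
python3 - <<'E'
from h import *
m=env.camera_model("top"); im=cv2.imread("pics/top0.png")
for n,p,z in [("vial",(355,172),.077),("tapeL",(274,192),.025),("tapeR",(436,181),.025),("syr",(200,187),.01),("forc",(205,257),.005),("cup",(298,242),.03),("spin",(333,244),.01),("T3",(367,246),.01),("T4",(401,247),.01)]:
    X=onz(m,[p],z)[0]; print(n,X.round(3),np.hypot(*X[:2]).round(3))
a=cv2.resize(im[160:290,140:300],None,fx=5,fy=4.6,interpolation=cv2.INTER_CUBIC)
b=cv2.resize(im[200:290,270:430],None,fx=5,fy=5,interpolation=cv2.INTER_CUBIC)
cv2.imwrite("pics/a.png",a[:,:800]); cv2.imwrite("pics/b.png",b)
E
```

```text
vial [ 0.66  -0.145  0.077] 0.675
tapeL [0.619 0.067 0.025] 0.623
tapeR [ 0.636 -0.362  0.025] 0.732
syr [0.639 0.266 0.01 ] 0.692
forc [0.452 0.256 0.005] 0.52
cup [0.485 0.006 0.03 ] 0.485
spin [ 0.477 -0.086  0.01 ] 0.485
T3 [ 0.47  -0.176  0.01 ] 0.501
T4 [ 0.464 -0.266  0.01 ] 0.535
```

View pics/a.png

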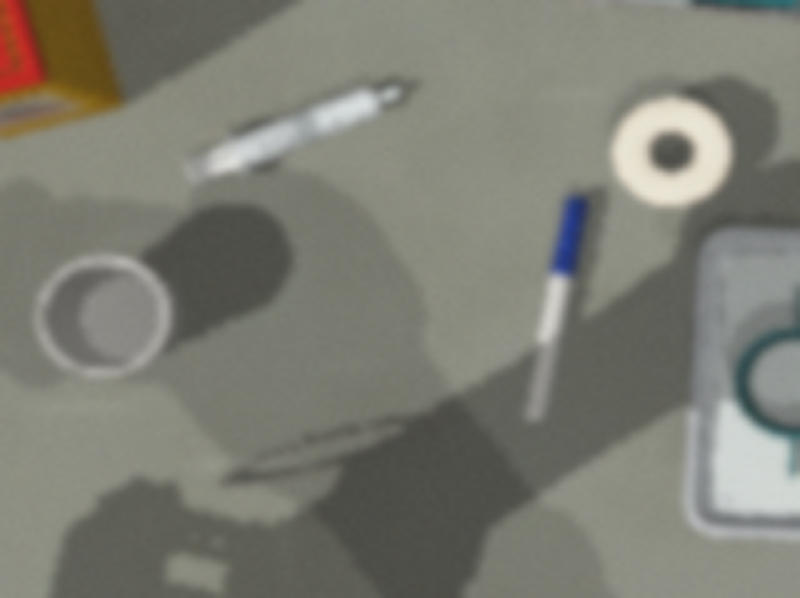

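View pics/b.png

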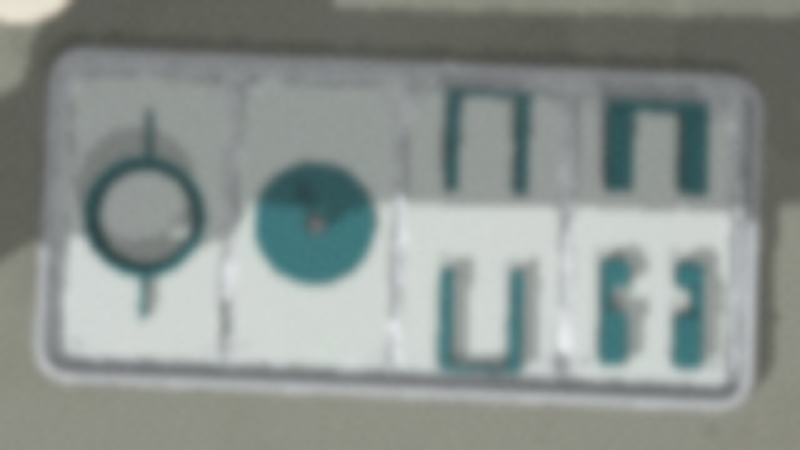

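The crops show the forceps axis running from (185,264) to (222,251) and the syringe with its nozzle to the upper right. The rightmost insert has the cross slot at its lower, robot-side end, so that is the syringe holder. Its left neighbour is the forceps trough.

```bash
cat >> h.py <<'E'
from scipy.spatial.transform import Rotation as Ro
def toolR(o): return Ro.from_euler("xyz",o["tool_rot"],degrees=True)
def go(target,yaw):
    """world TCP target, yaw deg, tool down -> dp mm (in present tool axes), dr rad"""
    o=env.get_obs(); R=toolR(o); 
    Rt=Ro.from_euler("xyz",[180,0,yaw],degrees=True)
    print("t",round(o["time_s"],2),"tcp",o["tool_pos"].round(4),o["tool_rot"].round(1),"w",round(o["grip_width"],4))
    print(" dp mm",(R.inv().apply(np.array(target)-o["tool_pos"])*1e3).round(1),"dr",(R.inv()*Rt).as_rotvec().round(4), "q",o["qpos"].round(0))
def plane(name,uv,z): return onz(env.camera_model(name),uv,z)
E
python3 - <<'E'
from h import *
m=env.camera_model("top"); im=cv2.imread("pics/top0.png"); hsv=cv2.cvtColor(im,cv2.COLOR_BGR2HSV)
teal=cv2.inRange(hsv,(80,80,30),(100,255,255))
teal[:200]=0
for c in blobs(teal,8):
    r=cv2.boundingRect(c); print("teal",r,cv2.contourArea(c),onz(m,[(r[0]+r[2]/2-.5,r[1]+r[3]/2-.5)],.015)[0].round(4))
cream=cv2.inRange(hsv,(10,20,180),(30,90,255))
for c in blobs(cream,100):
    (x,y),r=cv2.minEnclosingCircle(c); print("cream",x,y,r,onz(m,[(x,y)],.025)[0].round(4))
red=cv2.inRange(hsv,(0,140,60),(8,255,255))|cv2.inRange(hsv,(172,140,60),(180,255,255))
for c in blobs(red,30):
    (x,y),r=cv2.minEnclosingCircle(c); print("red",x,y,r,onz(m,[(x,y)],.073)[0].round(4))
f=onz(m,[(185.5,264),(221.5,251.2)],.003); print("forc",f.round(4),f.mean(0).round(4),np.linalg.norm(f[1]-f[0]))
s=onz(m,[(178.5,196.5),(222.5,178.5)],.009); print("syr",s.round(4),s.mean(0),np.linalg.norm(s[1]-s[0]))
w=env.camera_model("wrist"); o=env.get_obs(); R=toolR(o)
c=-w["R"].T@w["t"]; print("cam in tool",R.inv().apply(c-o["tool_pos"]).round(3)); print((w["R"]@R.as_matrix()).round(3), w["fx"],w["cx"],w["cy"])
d=f[1]-f[0]; yaw=np.degrees(np.arctan2(d[1],d[0])); print("forc dir",yaw)
d=s[0]-s[1]; print("syr +y dir",np.degrees(np.arctan2(d[1],d[0])))
E
```

```text
teal (405, 253, 5, 20) 39.5 [ 0.4233 -0.2796  0.015 ]
teal (391, 253, 4, 19) 35.0 [ 0.4257 -0.2414  0.015 ]
teal (322, 234, 22, 22) 356.0 [ 0.4761 -0.0841  0.015 ]
teal (407, 221, 4, 17) 44.0 [ 0.5117 -0.2868  0.015 ]
teal (392, 221, 5, 16) 44.5 [ 0.5141 -0.2485  0.015 ]
cream 273.54949951171875 192.767333984375 11.780257225036621 [0.617  0.0682 0.025 ]
cream 435.7792663574219 181.6351318359375 12.04064655303955 [ 0.6348 -0.3616  0.025 ]
red 355.38677978515625 169.91510009765625 5.7172017097473145 [ 0.6655 -0.1468  0.073 ]
red 127.73353576660156 159.06736755371094 27.061309814453125 [0.7089 0.4336 0.073 ]
forc [[0.4348 0.309  0.003 ]
 [0.4662 0.2126 0.003 ]] [0.4505 0.2608 0.003 ] 0.10132246708517108
syr [[0.6153 0.3237 0.009 ]
 [0.6605 0.2055 0.009 ]] [0.6379338 0.2646086 0.009    ] 0.12657419526052466
cam in tool [ 0.076  0.001 -0.163]
[[-0.     1.     0.   ]
 [-0.959 -0.    -0.282]
 [-0.282 -0.001  0.959]] 301.228513313746 318.0702815536932 198.20226472944026
forc dir -71.97321786190889
syr +y dir 110.92511330671319
```

```bash
cat >> h.py <<'E'
def plan(target,yaw,n,nrot=None,end=None):
    """n rows: straight line to world TCP target, turn spread over the first nrot rows"""
    o=env.get_obs(); R=toolR(o); p=o["tool_pos"].copy(); nrot=nrot or n
    Rt=Ro.from_euler("xyz",[180,0,yaw],degrees=True); rv=(R.inv()*Rt).as_rotvec()
    s=(np.array(target)-p)/n
    print("t",round(o["time_s"],2),"tcp",p.round(4),o["tool_rot"].round(1),"w",round(o["grip_width"],4),"q7",o["qpos"][6].round())
    for i in range(n):
        print((R.inv().apply(s)*1e3).round(1),(rv/nrot if i<nrot else rv*0).round(3))
        if i<nrot: R=R*Ro.from_rotvec(rv/nrot)
E
python3 -c "
from h import *
plan([.4505,.2608,.16],108,10)"
```

```text
t 0.1 tcp [0.1619 0.629  0.2216] [-179.9    0.   165.6] w 0.0869 q7 -3.0
[-37.1 -28.5   6.2] [-0.   0.   0.1]
[-39.8 -24.6   6.2] [-0.   0.   0.1]
[-42.1 -20.5   6.2] [-0.   0.   0.1]
[-43.9 -16.2   6.2] [-0.   0.   0.1]
[-45.3 -11.7   6.2] [-0.   0.   0.1]
[-46.2  -7.1   6.2] [-0.   0.   0.1]
[-46.7  -2.4   6.2] [-0.   0.   0.1]
[-46.7   2.3   6.2] [-0.   0.   0.1]
[-46.3   7.    6.2] [-0.   0.   0.1]
[-45.3  11.6   6.2] [-0.   0.   0.1]
```

>>> {"api": "step_arm", "payload": {"moves": [{"dp": [-37,-28,6],"dr": [0,0,0.1],"fingers": 0},{"dp": [-40,-25,6],"dr": [0,0,0.1],"fingers": 0},{"dp": [-42,-20,6],"dr": [0,0,0.1],"fingers": 0},{"dp": [-44,-16,6],"dr": [0,0,0.1],"fingers": 0},{"dp": [-45,-12,6],"dr": [0,0,0.1],"fingers": 0}]}}

```text
time_s: 0.72
tool_pos: [0.3072, 0.4445, 0.192]
tool_rot: [-180.0, 0.0, 136.7]
force: [1.1, -0.7, -0.5]
grip_width: 0.0866
grasp_force: 0.0
```

>>> {"api": "step_arm", "payload": {"moves": [{"dp": [-46,-7,6],"dr": [0,0,0.1],"fingers": 0},{"dp": [-47,-2,6],"dr": [0,0,0.1],"fingers": 0},{"dp": [-47,2,6],"dr": [0,0,0.1],"fingers": 0},{"dp": [-46,7,6],"dr": [0,0,0.1],"fingers": 0},{"dp": [-45,12,6],"dr": [0,0,0.1],"fingers": 0}]}}

```text
time_s: 1.35
tool_pos: [0.4523, 0.2617, 0.1621]
tool_rot: [-180.0, -0.0, 108.1]
force: [0.4, 0.3, -0.2]
grip_width: 0.0871
grasp_force: 0.0
```

```bash
python3 - <<'E'
from h import *
m=env.camera_model("wrist"); im=env.read_camera("wrist")[:,:,::-1]; cv2.imwrite("pics/w1.png",im)
print(env.get_obs()["tool_pos"],env.get_obs()["tool_rot"],env.get_obs()["time_s"],proj(m,[[.4348,.309,.003],[.4662,.2126,.003]]))
E
```

```text
[0.45655367 0.25444736 0.16153075] [179.97345165   0.28074598 107.41979727] 1.4 [[314.79472215 136.94044896]
 [315.01994695 226.86248518]]
```

View pics/w1.png

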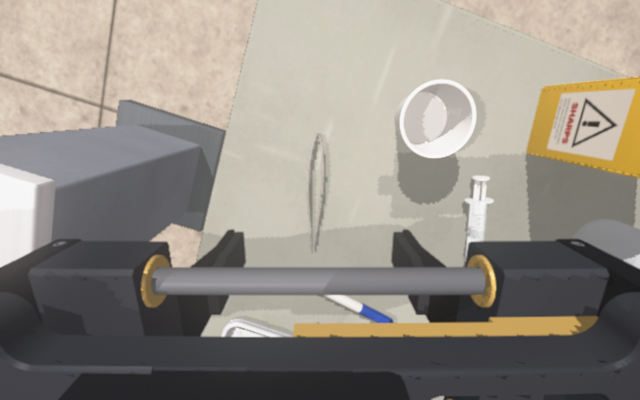

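The wrist view shows the forceps from (320,134) to (315,251), with the syringe at (480,210) and its plunger pointing up.

```bash
python3 - <<'E'
from h import *
# camera pose at picture time: TCP before the picture from step output
R=Ro.from_euler("xyz",[-180,0,108.1],degrees=True); p=np.array([.4523,.2617,.1621])
m=env.camera_model("wrist"); o=env.get_obs(); Rn=toolR(o)
RT=m["R"]@Rn.as_matrix(); c=Rn.inv().apply(-m["R"].T@m["t"]-o["tool_pos"])
m["R"]=RT@R.as_matrix().T; m["t"]=-m["R"]@(p+R.apply(c))
im=cv2.imread("pics/w1.png")
f=onz(m,[(320,134),(315,251)],.005); d=f[1]-f[0]
print(f.round(4),f.mean(0),np.linalg.norm(d),np.degrees(np.arctan2(d[1],d[0])))
g=cv2.cvtColor(im,cv2.COLOR_BGR2GRAY)
for v in (150,170,190,195,210,230): print(v,g[v,300:336])
plan(list(f.mean(0)[:2])+[.004],108,4)
E
```

```text
[[0.439  0.3138 0.005 ]
 [0.4753 0.1847 0.005 ]] [0.45717142 0.24924678 0.005     ] 0.13412069121626588 -74.3134435611258
150 [200 201 200 200 200 199 198 200 198 196 196 191 164 137 132 133 140 163
 189 201 200 199 192 178 183 184 182 181 185 193 200 202 201 201 201 201]
170 [197 197 197 197 198 199 198 193 187 173 149 139 154 168 173 185 197 202
 202 200 197 192 193 183 153 156 175 179 179 183 192 199 201 201 201 201]
190 [196 197 197 196 196 195 194 192 175 140 128 134 154 174 180 186 193 198
 197 195 188 189 182 151 137 155 175 179 181 190 198 200 199 199 199 199]
195 [198 199 198 198 197 194 189 183 170 139 129 135 154 173 178 182 190 196
 197 188 167 147 139 133 134 153 174 186 194 199 199 199 199 198 198 199]
210 [196 197 198 198 197 198 196 188 182 170 138 133 154 172 178 184 192 192
 189 182 159 139 134 154 179 191 193 196 196 196 196 196 195 196 197 197]
230 [198 199 199 199 198 197 197 195 188 187 181 159 157 170 175 181 179 155
 141 154 172 178 183 187 188 184 178 178 176 176 177 177 176 174 174 174]
t 1.4 tcp [0.4566 0.2544 0.1615] [180.    0.3 107.4] w 0.087 q7 -13.0
[-1.1 -0.3 39.4] [ 0.     0.001 -0.003]
[-1.1 -0.3 39.4] [ 0.     0.001 -0.003]
[-1.2 -0.3 39.4] [ 0.     0.001 -0.003]
[-1.2 -0.3 39.4] [ 0.     0.001 -0.003]
```

>>> {"api": "step_arm", "payload": {"moves": [{"dp": [-1,0,30],"dr": [0,0,0.04],"fingers": 0},{"dp": [0,0,40],"dr": [0,0,0],"fingers": 0},{"dp": [0,0,40],"dr": [0,0,0],"fingers": 0},{"dp": [0,0,20],"dr": [0,0,0],"fingers": 0},{"dp": [0,0,0],"dr": [0,0,0],"fingers": 0}]}}

```text
time_s: 2.02
tool_pos: [0.4504, 0.2611, 0.0307]
tool_rot: [-179.8, 0.1, 106.0]
force: [0.5, 0.3, 0.1]
grip_width: 0.0868
grasp_force: 0.0
```

```bash
python3 - <<'E'
from h import *
plan([.4572,.2492,.004],105.7,2)
E
```

```text
t 2.02 tcp [0.4504 0.2611 0.0307] [-1.798e+02  1.000e-01  1.060e+02] w 0.0868 q7 -13.0
[-6.7  1.7 13.4] [-0.002  0.001  0.003]
[-6.7  1.7 13.4] [-0.002  0.001  0.003]
```

```bash
python3 - <<'E'
from h import *
m=env.camera_model("wrist"); im=env.read_camera("wrist")[:,:,::-1]; cv2.imwrite("pics/w2.png",im)
u=np.array([np.cos(np.radians(105.7)),np.sin(np.radians(105.7)),0]); c=np.array([.4572,.2492,.005])
print(proj(m,[c+.066*u,c,c-.066*u]), proj(m,[env.get_obs()["tool_pos"]*[1,1,0]]))
np.save("m2.npy",m,allow_pickle=True)
E
```

```text
[[321.44670713 152.02508566]
 [320.67150569 248.4608503 ]
 [320.01950048 328.41979055]] [[317.90736587 227.07722431]]
```

View pics/w2.png

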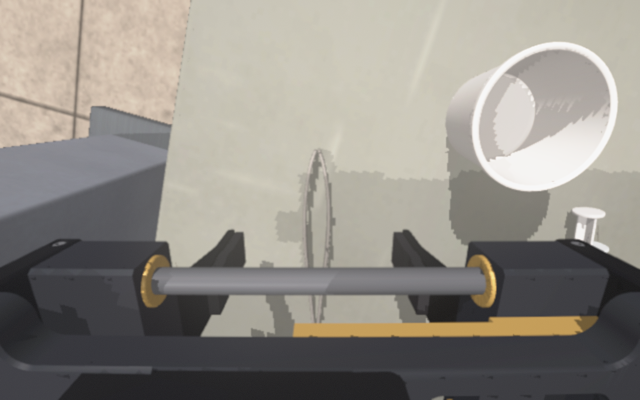

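The far forceps tip is at (318,149), where I predicted it within 3 px, and it is centred between the fingers. I still need to shift about 11 mm along -x and then descend.

>>> {"api": "step_arm", "payload": {"moves": [{"dp": [-11,0,12],"dr": [0,0,0],"fingers": 0.2},{"dp": [0,0,15],"dr": [0,0,0],"fingers": 0.5},{"dp": [0,0,0],"dr": [0,0,0],"fingers": 1},{"dp": [0,0,0],"dr": [0,0,0],"fingers": 1},{"dp": [0,0,0],"dr": [0,0,0],"fingers": 1}], "squeeze": 15}}

```text
time_s: 2.7
tool_pos: [0.4554, 0.2519, 0.006]
tool_rot: [180.0, -0.0, 106.0]
force: [-0.4, -0.5, -0.1]
grip_width: 0.0447
grasp_force: 0.0
```

>>> {"api": "step_arm", "payload": {"moves": [{"dp": [0,0,0],"dr": [0,0,0],"fingers": 1},{"dp": [0,0,0],"dr": [0,0,0],"fingers": 1},{"dp": [0,0,0],"dr": [0,0,0],"fingers": 1},{"dp": [0,0,0],"dr": [0,0,0],"fingers": 1},{"dp": [0,0,0],"dr": [0,0,0],"fingers": 1}]}}

```text
time_s: 3.32
tool_pos: [0.4551, 0.2516, 0.0056]
tool_rot: [180.0, -0.0, 106.0]
force: [-0.4, -0.2, 2.2]
grip_width: 0.0176
grasp_force: 15.0
```

>>> {"api": "step_arm", "payload": {"moves": [{"dp": [0,0,-20],"dr": [0,0,0],"fingers": 1},{"dp": [0,0,-40],"dr": [0,0,0],"fingers": 1},{"dp": [0,0,-50],"dr": [0,0,0],"fingers": 1},{"dp": [0,0,-40],"dr": [0,0,0],"fingers": 1},{"dp": [0,0,-10],"dr": [0,0,0],"fingers": 1}]}}

```text
time_s: 3.95
tool_pos: [0.4566, 0.2524, 0.1685]
tool_rot: [179.7, -0.1, 106.0]
force: [1.5, -0.0, -1.6]
grip_width: 0.0173
grasp_force: 15.0
```

```bash
python3 - <<'E'
from h import *
plan([.475,-.165,.17],175.7,10)
E
```

```text
t 3.95 tcp [0.4566 0.2524 0.1685] [ 1.797e+02 -1.000e-01  1.060e+02] w 0.0173 q7 -14.0
[-40.6  -9.7  -0.3] [ 0.001  0.    -0.122]
[-39.2 -14.6  -0.3] [ 0.001  0.    -0.122]
[-37.1 -19.2  -0.3] [ 0.001  0.    -0.122]
[-34.5 -23.6  -0.3] [ 0.001  0.    -0.122]
[-31.4 -27.6  -0.3] [ 0.001  0.    -0.122]
[-27.8 -31.2  -0.2] [ 0.001  0.    -0.122]
[-23.8 -34.3  -0.2] [ 0.001  0.    -0.122]
[-19.4 -37.   -0.2] [ 0.001  0.    -0.122]
[-14.8 -39.1  -0.2] [ 0.001  0.    -0.122]
[-10.  -40.6  -0.2] [ 0.001  0.    -0.122]
```

>>> {"api": "step_arm", "payload": {"moves": [{"dp": [-41,-10,0],"dr": [0,0,-0.122],"fingers": 1},{"dp": [-39,-15,0],"dr": [0,0,-0.122],"fingers": 1},{"dp": [-37,-19,0],"dr": [0,0,-0.122],"fingers": 1},{"dp": [-34,-24,0],"dr": [0,0,-0.122],"fingers": 1},{"dp": [-31,-28,0],"dr": [0,0,-0.122],"fingers": 1}]}}

```text
time_s: 4.58
tool_pos: [0.462, 0.0412, 0.1643]
tool_rot: [-179.9, -0.1, 141.2]
force: [0.3, -0.9, -0.3]
grip_width: 0.0178
grasp_force: 15.0
```

>>> {"api": "step_arm", "payload": {"moves": [{"dp": [-28,-31,0],"dr": [0,0,-0.122],"fingers": 1},{"dp": [-24,-34,0],"dr": [0,0,-0.122],"fingers": 1},{"dp": [-19,-37,0],"dr": [0,0,-0.122],"fingers": 1},{"dp": [-15,-39,0],"dr": [0,0,-0.122],"fingers": 1},{"dp": [-10,-41,0],"dr": [0,0,-0.122],"fingers": 1}]}}

```text
time_s: 5.2
tool_pos: [0.4721, -0.1671, 0.1644]
tool_rot: [180.0, -0.1, 176.1]
force: [0.8, 0.3, -1.1]
grip_width: 0.0179
grasp_force: 15.0
```

>>> {"api": "step_arm", "payload": {"moves": [{"dp": [0,0,0],"dr": [0,0,0],"fingers": 1},{"dp": [0,0,0],"dr": [0,0,0],"fingers": 1},{"dp": [0,0,0],"dr": [0,0,0],"fingers": 1},{"dp": [0,0,0],"dr": [0,0,0],"fingers": 1},{"dp": [0,0,0],"dr": [0,0,0],"fingers": 1}]}}

```text
time_s: 5.82
tool_pos: [0.473, -0.1654, 0.1656]
tool_rot: [180.0, 0.0, 175.9]
force: [-0.1, -0.2, -0.9]
grip_width: 0.0178
grasp_force: 15.0
```

```bash
python3 - <<'E'
from h import *
m=env.camera_model("wrist"); im=env.read_camera("wrist")[:,:,::-1]; cv2.imwrite("pics/w3.png",im)
np.save("m3.npy",m,allow_pickle=True); o=env.get_obs(); print(o["tool_pos"],o["tool_rot"])
m=env.camera_model("top"); cv2.imwrite("pics/top1.png",env.read_camera("top")[:,:,::-1])
E
```

```text
[ 0.47298452 -0.16558846  0.16558675] [1.79986279e+02 1.02104537e-02 1.75928408e+02]
```

View pics/w3.png

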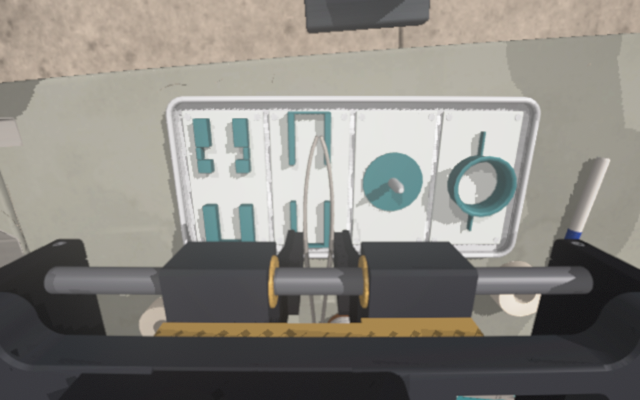

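The view shows the whole tray: the hub centre is near (393,182), the cup near (482,185), the forceps trough at (310,180) and the slotted trough at (225,180). The held forceps' tip is at (320,137).

```bash
python3 - <<'E'
from h import *
m=np.load("m3.npy",allow_pickle=True).item(); im=cv2.imread("pics/w3.png"); hsv=cv2.cvtColor(im,cv2.COLOR_BGR2HSV)
teal=cv2.inRange(hsv,(80,70,30),(100,255,255)); teal[245:]=0
for c in blobs(teal,30):
    r=cv2.boundingRect(c); e=cv2.fitEllipse(c); print(r,np.round(e[0],1),np.round(e[1],1),cv2.contourArea(c))
    if r[2]>50 and r[2]<65:
        t=env.camera_model("top"); ti=cv2.cvtColor(cv2.imread("pics/top0.png"),cv2.COLOR_BGR2HSV); tm=cv2.inRange(ti,(80,80,30),(100,255,255)); tm[:200]=0; 
        tc=[q for q in blobs(tm,200)][0]; te=cv2.fitEllipse(tc); print(" top",te)
        c1,d1=ray(m,[e[0]]); c2,d2=ray(t,[te[0]])
        s=np.linalg.lstsq(np.c_[d1[0],-d2[0]],c2-c1,rcond=None)[0]; print(" tri",c1+s[0]*d1[0],c2+s[1]*d2[0])
        print(" hub diam at z",[(z,np.ptp(onz(m,[(e[0][0]-r[2]/2,e[0][1]),(e[0][0]+r[2]/2,e[0][1])],z)[:,1]).round(4)) for z in(.007,.012,.017)])
        print(onz(m,[e[0]],.012))
tip=onz(m,[(320,136)],.165); o=env.get_obs(); print("tip in tool",toolR(o).inv().apply(tip-o["tool_pos"])*1e3)
big=cv2.resize(im[90:255,160:560],None,fx=2,fy=2,interpolation=cv2.INTER_CUBIC); cv2.imwrite("pics/w3b.png",big)
E
```

```text
(240, 206, 14, 35) [246.5 223.1] [12.4 44. ] 374.5
(203, 205, 17, 36) [210.9 223.3] [13.2 44.2] 405.5
(324, 202, 5, 43) [326.4 222.9] [ 3.4 63.4] 124.0
(291, 202, 5, 29) [293.  215.8] [ 3.8 32.7] 85.5
(236, 160, 13, 12) [242.2 165.5] [12.4 13.5] 122.0
(454, 157, 62, 59) [484.5 185.9] [55.  64.3] 2774.0
 top ((332.4713134765625, 244.38330078125), (21.227787017822266, 21.43470573425293), 78.24092102050781)
 tri [ 0.44663229 -0.06453943  0.15753037] [ 0.47813163 -0.08116552  0.15747957]
 hub diam at z [(0.007, np.float64(0.0692)), (0.012, np.float64(0.0681)), (0.017, np.float64(0.067))]
[[0.48888679 0.01595942 0.012     ]]
(364, 154, 58, 56) [392.6 180.3] [53.1 55.6] 2027.5
 top ((332.4713134765625, 244.38330078125), (21.227787017822266, 21.43470573425293), 78.24092102050781)
 tri [ 0.47596927 -0.08374042  0.01031644] [ 0.47633783 -0.0841144   0.01031944]
 hub diam at z [(0.007, np.float64(0.0634)), (0.012, np.float64(0.0624)), (0.017, np.float64(0.0615))]
[[ 0.47555146 -0.08413864  0.012     ]]
(233, 119, 15, 28) [239.9 132. ] [13.8 32.8] 318.0
(194, 119, 18, 53) [202.1 142.9] [13.1 67.3] 483.5
(325, 113, 5, 36) [327.4 126.3] [ 3.5 41.5] 92.0
(289, 113, 5, 51) [291.1 133.7] [ 4.1 67. ] 174.5
tip in tool [[62.72162416  2.36920906  0.59983953]]
```

View pics/w3b.png

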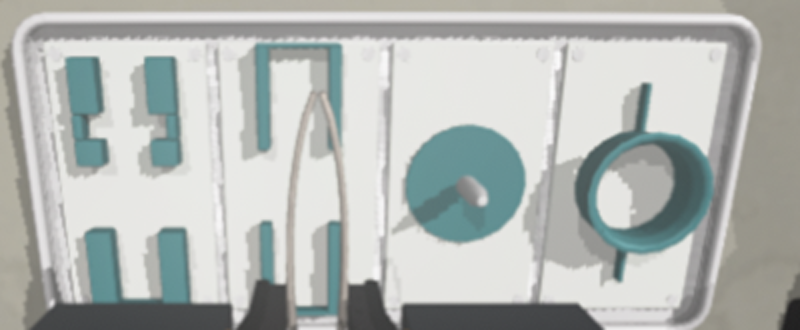

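```bash
cat >> h.py <<'E'
Y=np.array([np.cos(np.radians(175.8)),np.sin(np.radians(175.8)),0]); X=np.array([Y[1],-Y[0],0])
HUB=np.array([.476,-.084,.003]); T3=HUB-.09*X; T4=HUB-.18*X; CUP=HUB+.09*X
E
python3 - <<'E'
from h import *
m=np.load("m3.npy",allow_pickle=True).item()
def loc(o,uv,z):
    q=onz(m,uv,z)-o; print((np.c_[q@X,q@Y]*1e3).round(1).tolist())
P=lambda *a:[(160+x/2,90+y/2) for x,y in a]
print("T3 near corners, inner"); loc(T3,P((256,45),(341,45),(270,50),(330,50)),.017)
print("T3 wall ends"); loc(T3,P((258,150),(271,150),(260,222),(272,222),(330,222)),.017)
print("T4 tops"); loc(T4,P((68,58),(98,58),(145,58),(175,58),(71,115),(87,230),(117,230),(160,230),(188,230)),.019)
print("hub"); loc(HUB,[(392.6,180.3)],.010)
print("cup web ends"); loc(CUP,P((646,85),(618,278)),.012)
print("cup",X,T3,T4,CUP)
plan([.4661,-.1736,.05],177,3)
E
```

```text
T3 near corners, inner
[[-20.5, 70.5], [21.8, 70.6], [-13.5, 68.1], [16.4, 68.2]]
T3 wall ends
[[-20.8, 17.7], [-14.0, 17.7], [-20.7, -21.6], [-14.2, -21.6], [17.1, -21.5]]
T4 tops
[[-24.3, 64.3], [-9.2, 64.3], [14.3, 64.3], [29.2, 64.3], [-25.9, 36.0], [-24.1, -25.7], [-7.8, -25.6], [15.5, -25.6], [30.6, -25.5]]
hub
[[0.3, -0.0]]
cup web ends
[[0.2, 51.4], [0.9, -55.9]]
cup [0.0732382  0.99731448 0.        ] [ 0.46940856 -0.1737583   0.003     ] [ 0.46281712 -0.26351661  0.003     ] [0.48259144 0.0057583  0.003     ]
t 5.92 tcp [ 0.473  -0.1657  0.1656] [180.    0.  175.9] w 0.0172 q7 104.0
[ 2.1 -2.8 38.5] [ 0.     0.    -0.006]
[ 2.1 -2.8 38.5] [ 0.     0.    -0.006]
[ 2.1 -2.8 38.5] [ 0.     0.    -0.006]
```

>>> {"api": "step_arm", "payload": {"moves": [{"dp": [2,-3,40],"dr": [0,0,-0.018],"fingers": 1},{"dp": [2,-3,40],"dr": [0,0,0],"fingers": 1},{"dp": [0,-2,35],"dr": [0,0,0],"fingers": 1},{"dp": [0,0,0],"dr": [0,0,0],"fingers": 1},{"dp": [0,0,0],"dr": [0,0,0],"fingers": 1}]}}

```text
time_s: 6.55
tool_pos: [0.4693, -0.174, 0.0517]
tool_rot: [-180.0, 0.1, 176.9]
force: [0.5, -0.6, 0.4]
grip_width: 0.0175
grasp_force: 15.0
```

```bash
sed -i 's/^HUB=.*/HUB=np.array([.476,-.084,.003])-.002*Y; T3=HUB-.09*X+.0007*X; T4=HUB-.18*X+.0025*X; CUP=HUB+.09*X+.0003*X/' h.py
python3 - <<'E'
from h import *
print(T3,T4,CUP)
plan([.4686,-.173,.0145],177,2)
m=env.camera_model("wrist"); im=env.read_camera("wrist")[:,:,::-1]; cv2.imwrite("pics/w4.png",im[60:360,160:500])
E
```

```text
[ 0.47145446 -0.17320666  0.003     ] [ 0.46499485 -0.2611698   0.003     ] [0.48460804 0.00591102 0.003     ]
t 6.55 tcp [ 0.4693 -0.174   0.0517] [-1.800e+02  1.000e-01  1.769e+02] w 0.0175 q7 113.0
[ 0.4  0.5 18.6] [-0.     0.001 -0.001]
[ 0.4  0.5 18.6] [-0.     0.001 -0.001]
```

View pics/w4.png

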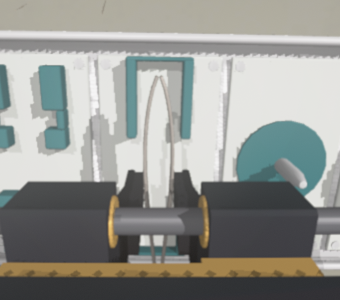

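The forceps' tip at (158,76) in the crop lies over the middle of the trough (137 to 183), so I'm lowering it.

>>> {"api": "step_arm", "payload": {"moves": [{"dp": [1,0.5,20],"dr": [0,0,0],"fingers": 1},{"dp": [0,0.5,17],"dr": [0,0,0],"fingers": 1},{"dp": [0,0,0],"dr": [0,0,0],"fingers": 1},{"dp": [0,0,0],"dr": [0,0,0],"fingers": 1},{"dp": [0,0,0],"dr": [0,0,0],"fingers": 0.8}]}}

```text
time_s: 7.22
tool_pos: [0.4678, -0.1728, 0.014]
tool_rot: [180.0, 0.0, 176.9]
force: [0.7, 0.7, -0.4]
grip_width: 0.0173
grasp_force: 15.0
```

>>> {"api": "step_arm", "payload": {"moves": [{"dp": [0,0,0],"dr": [0,0,0],"fingers": 0.6},{"dp": [0,0,0],"dr": [0,0,0],"fingers": 0.5},{"dp": [0,0,-20],"dr": [0,0,0],"fingers": 0.5},{"dp": [0,0,-50],"dr": [0,0,0],"fingers": 0.5},{"dp": [0,0,-60],"dr": [0,0,0],"fingers": 0}]}}

```text
time_s: 7.85
tool_pos: [0.4665, -0.1725, 0.1442]
tool_rot: [-180.0, -0.1, 176.9]
force: [1.2, 0.1, 0.4]
grip_width: 0.047
grasp_force: 0.0
```

>>> {"api": "step_arm", "payload": {"moves": [{"dp": [0,0,-40],"dr": [0,0,0],"fingers": 0},{"dp": [0,0,0],"dr": [0,0,0],"fingers": 0},{"dp": [0,0,0],"dr": [0,0,0],"fingers": 0},{"dp": [0,0,0],"dr": [0,0,0],"fingers": 0},{"dp": [0,0,0],"dr": [0,0,0],"fingers": 0}]}}

```text
time_s: 8.48
tool_pos: [0.4667, -0.1726, 0.1824]
tool_rot: [-180.0, -0.1, 176.9]
force: [-0.7, -0.4, 0.1]
grip_width: 0.0862
grasp_force: 0.0
```

```bash
python3 - <<'E'
from h import *
m=env.camera_model("wrist"); im=env.read_camera("wrist")[:,:,::-1]; cv2.imwrite("pics/w5.png",im); np.save("m5.npy",m,allow_pickle=True)
cv2.imwrite("pics/w5b.png",cv2.resize(im[70:270,160:560],None,fx=2,fy=2,interpolation=cv2.INTER_CUBIC))
plan([.625,.27,.17],110.9,10)
E
```

```text
t 8.53 tcp [ 0.4669 -0.1727  0.1826] [-1.800e+02 -1.000e-01  1.769e+02] w 0.0862 q7 105.0
[-13.4  45.1   1.2] [-0.    -0.     0.115]
[-8.1 46.3  1.2] [-0.    -0.     0.115]
[-2.8 46.9  1.2] [-0.    -0.     0.115]
[ 2.7 46.9  1.2] [-0.    -0.     0.115]
[ 8.  46.3  1.3] [-0.    -0.     0.115]
[13.3 45.1  1.3] [-0.    -0.     0.115]
[18.4 43.3  1.3] [-0.    -0.     0.115]
[23.2 40.9  1.3] [-0.    -0.     0.115]
[27.8 37.9  1.3] [-0.    -0.     0.115]
[32.  34.5  1.3] [-0.    -0.     0.115]
```

View pics/w5b.png

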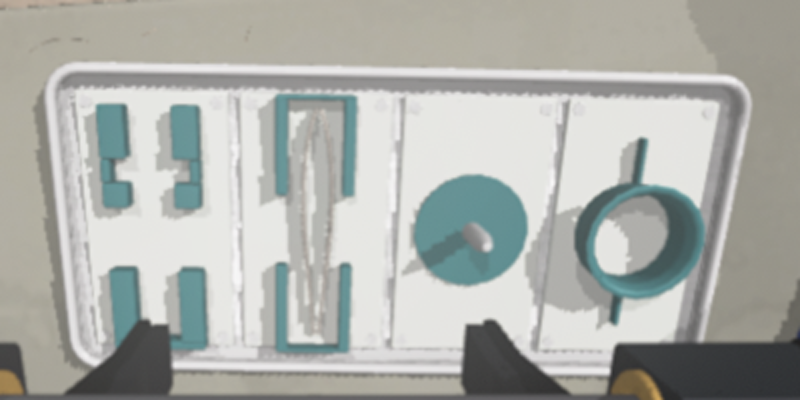

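The forceps lie in their trough with gaps at both ends, at (318,108) to (318,338) in the crop. Next is the syringe.

>>> {"api": "step_arm", "payload": {"moves": [{"dp": [-13,45,0],"dr": [0,0,0.115],"fingers": 0},{"dp": [-8,46,0],"dr": [0,0,0.115],"fingers": 0},{"dp": [-3,47,0],"dr": [0,0,0.115],"fingers": 0},{"dp": [3,47,0],"dr": [0,0,0.115],"fingers": 0},{"dp": [8,46,0],"dr": [0,0,0.115],"fingers": 0}]}}

```text
time_s: 9.15
tool_pos: [0.5459, 0.0497, 0.1831]
tool_rot: [-180.0, -0.0, 143.8]
force: [-0.0, -0.3, -0.3]
grip_width: 0.0871
grasp_force: 0.0
```

>>> {"api": "step_arm", "payload": {"moves": [{"dp": [13,45,0],"dr": [0,0,0.115],"fingers": 0},{"dp": [18,43,0],"dr": [0,0,0.115],"fingers": 0},{"dp": [23,41,0],"dr": [0,0,0.115],"fingers": 0},{"dp": [28,38,0],"dr": [0,0,0.115],"fingers": 0},{"dp": [22,35,0],"dr": [0,0,0.115],"fingers": 0}]}}

```text
time_s: 9.78
tool_pos: [0.6297, 0.2632, 0.1826]
tool_rot: [-179.9, -0.0, 110.9]
force: [1.1, -1.0, -0.7]
grip_width: 0.0872
grasp_force: 0.0
```

>>> {"api": "step_arm", "payload": {"moves": [{"dp": [0,0,0],"dr": [0,0,0],"fingers": 0},{"dp": [0,0,0],"dr": [0,0,0],"fingers": 0},{"dp": [0,0,0],"dr": [0,0,0],"fingers": 0},{"dp": [0,0,0],"dr": [0,0,0],"fingers": 0},{"dp": [0,0,0],"dr": [0,0,0],"fingers": 0}]}}

```text
time_s: 10.4
tool_pos: [0.63, 0.2601, 0.184]
tool_rot: [180.0, -0.0, 111.0]
force: [-0.5, -0.1, -0.3]
grip_width: 0.0871
grasp_force: 0.0
```

```bash
python3 - <<'E'
from h import *
m=env.camera_model("wrist"); im=env.read_camera("wrist")[:,:,::-1]; cv2.imwrite("pics/w6.png",im); np.save("m6.npy",m,allow_pickle=True)
o=env.get_obs(); print(o["tool_pos"],o["tool_rot"])
cv2.imwrite("pics/w6b.png",cv2.resize(im[80:270,220:420],None,fx=3,fy=3,interpolation=cv2.INTER_CUBIC))
m=np.load("m5.npy",allow_pickle=True).item()
def loc(n,o,uv,z):
    q=onz(m,uv,z)-o; print(n,(np.c_[q@X,q@Y]*1e3).round(1).tolist())
P=lambda *a:[(160+x/2,70+y/2) for x,y in a]
loc("T4 tops near: inner edges",T4,P((127,106),(172,106),(98,106),(199,106)),.019)
loc("T4 far",T4,P((139,268),(180,268),(111,268),(204,268)),.019)
loc("T4 slot: start end",T4,P((98,158),(172,160),(103,182),(174,182),(105,207)),.019)
loc("T3 far",T3,P((286,265),(341,265)),.017)
loc("cup webs",CUP,P((642,140),(616,322)),.02)
E
```

```text
[0.62996909 0.26026644 0.18393316] [ 1.79971282e+02 -2.51495263e-02  1.11002550e+02]
T4 tops near: inner edges [[-11.6, 66.1], [12.2, 66.5], [-26.9, 65.9], [26.5, 66.7]]
T4 far [[-10.8, -23.4], [12.6, -22.9], [-26.8, -23.7], [26.2, -22.7]]
T4 slot: start end [[-29.1, 38.5], [10.9, 38.1], [-27.4, 25.5], [11.4, 26.2], [-27.4, 11.6]]
T3 far [[-15.5, -20.6], [15.8, -20.0]]
cup webs [[-4.9, 53.9], [-2.4, -50.8]]
```

View pics/w6b.png

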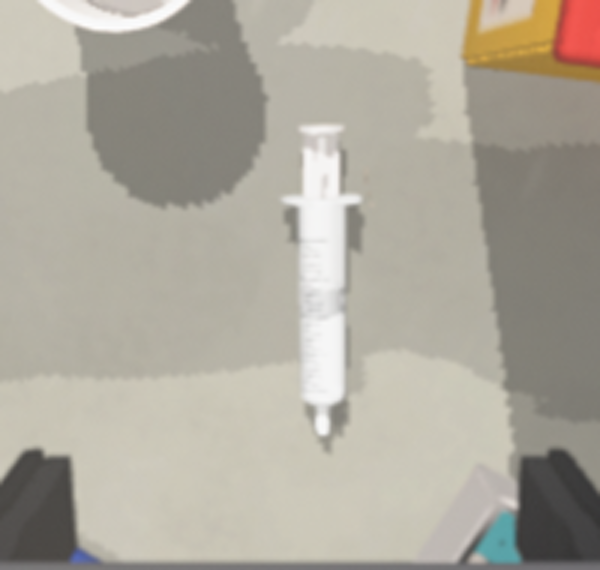

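The syringe is axis-aligned in the crop: plunger end (322,128), flange (322,199) and nozzle tip (323,437).

```bash
python3 - <<'E'
from h import *
m=np.load("m6.npy",allow_pickle=True).item()
f=onz(m,[(220+x/3,80+y/3) for x,y in((322,128),(322,199),(323,402),(323,437))],.009); d=f[0]-f[3]; print(f.round(4)); u=d/np.linalg.norm(d)
print("dist from flange",((f-f[1])@u*1e3).round(1),"dir",np.degrees(np.arctan2(u[1],u[0])))
ori=f[1]-.033*u; grip=ori-.006*u; print("origin",ori,"grip",grip)
yaw=np.degrees(np.arctan2(u[1],u[0]))
plan([grip[0],grip[1],.06],yaw,3)
E
```

```text
[[0.6179 0.3244 0.009 ]
 [0.6273 0.3005 0.009 ]
 [0.6568 0.2265 0.009 ]
 [0.6623 0.2127 0.009 ]]
dist from flange [ 25.6   0.  -79.7 -94.5] dir 111.64634785943053
origin [0.63947489 0.26985955 0.009     ] grip [0.64168815 0.26428268 0.009     ]
t 10.45 tcp [0.63   0.2603 0.1839] [180.  -0. 111.] w 0.0871 q7 7.0
[-0.2  4.1 41.3] [ 0.    -0.    -0.004]
[-0.2  4.1 41.3] [ 0.    -0.    -0.004]
[-0.2  4.1 41.3] [ 0.    -0.    -0.004]
```

>>> {"api": "step_arm", "payload": {"moves": [{"dp": [-0.5,6,45],"dr": [0,0,-0.012],"fingers": 0},{"dp": [0,6,45],"dr": [0,0,0],"fingers": 0.3},{"dp": [0,0,45],"dr": [0,0,0],"fingers": 0.5},{"dp": [0,0,34],"dr": [0,0,0],"fingers": 0.5},{"dp": [0,0,0],"dr": [0,0,0],"fingers": 0.5}], "squeeze": 10}}

```text
time_s: 11.08
tool_pos: [0.6388, 0.2636, 0.0115]
tool_rot: [-179.6, 0.0, 111.7]
force: [-0.7, -0.1, 0.2]
grip_width: 0.0544
grasp_force: 0.0
```

>>> {"api": "step_arm", "payload": {"moves": [{"dp": [0,0,10],"dr": [0,0,0],"fingers": 0.6},{"dp": [0,0,0],"dr": [0,0,0],"fingers": 1},{"dp": [0,0,0],"dr": [0,0,0],"fingers": 1},{"dp": [0,0,0],"dr": [0,0,0],"fingers": 1},{"dp": [0,0,0],"dr": [0,0,0],"fingers": 1}]}}

```text
time_s: 11.7
tool_pos: [0.6418, 0.2647, 0.0054]
tool_rot: [179.9, -0.0, 111.7]
force: [-0.1, -0.0, 2.5]
grip_width: 0.013
grasp_force: 10.0
```

>>> {"api": "step_arm", "payload": {"moves": [{"dp": [0,0,0],"dr": [0,0,0],"fingers": 1},{"dp": [0,0,0],"dr": [0,0,0],"fingers": 1},{"dp": [0,0,0],"dr": [0,0,0],"fingers": 1},{"dp": [0,0,0],"dr": [0,0,0],"fingers": 1},{"dp": [0,0,0],"dr": [0,0,0],"fingers": 1}]}}

```text
time_s: 12.32
tool_pos: [0.6418, 0.2648, 0.0054]
tool_rot: [179.9, -0.0, 111.7]
force: [-1.8, -0.4, 6.0]
grip_width: 0.0129
grasp_force: 10.0
```

>>> {"api": "step_arm", "payload": {"moves": [{"dp": [0,0,-15],"dr": [0,0,0],"fingers": 1},{"dp": [0,0,-40],"dr": [0,0,0],"fingers": 1},{"dp": [0,0,-50],"dr": [0,0,0],"fingers": 1},{"dp": [0,0,-40],"dr": [0,0,0],"fingers": 1},{"dp": [0,0,0],"dr": [0,0,0],"fingers": 1}]}}

```text
time_s: 12.95
tool_pos: [0.6439, 0.2649, 0.1546]
tool_rot: [179.5, -0.0, 111.7]
force: [-0.6, -0.7, -0.7]
grip_width: 0.013
grasp_force: 10.0
```

```bash
python3 - <<'E'
from h import *
t=T4-.006*Y; print(t,env.get_obs()["grip_width"])
plan([t[0],t[1],.14],175.8,12)
E
```

```text
[ 0.47097874 -0.26160923  0.003     ] 0.01303070553645777
t 12.95 tcp [0.6439 0.2649 0.1546] [179.5  -0.  111.7] w 0.013 q7 8.0
[-35.4 -29.6   1. ] [ 0.001  0.    -0.093]
[-32.5 -32.8   1. ] [ 0.001  0.    -0.093]
[-29.3 -35.7   1. ] [ 0.001  0.    -0.093]
[-25.9 -38.3   1. ] [ 0.001  0.    -0.093]
[-22.2 -40.5   1. ] [ 0.001  0.    -0.093]
[-18.4 -42.4   1. ] [ 0.001  0.    -0.093]
[-14.3 -43.9   1.1] [ 0.001  0.    -0.093]
[-10.2 -45.1   1.1] [ 0.001  0.    -0.093]
[ -5.9 -45.8   1.1] [ 0.001  0.    -0.093]
[ -1.7 -46.2   1.1] [ 0.001  0.    -0.093]
[  2.7 -46.1   1.2] [ 0.001  0.    -0.093]
[  6.9 -45.7   1.2] [ 0.001  0.    -0.093]
```

>>> {"api": "step_arm", "payload": {"moves": [{"dp": [-35,-30,0],"dr": [0,0,-0.093],"fingers": 1},{"dp": [-32,-33,0],"dr": [0,0,-0.093],"fingers": 1},{"dp": [-29,-36,0],"dr": [0,0,-0.093],"fingers": 1},{"dp": [-26,-38,0],"dr": [0,0,-0.093],"fingers": 1},{"dp": [-22,-40,0],"dr": [0,0,-0.093],"fingers": 1}]}}

```text
time_s: 13.58
tool_pos: [0.5669, 0.0449, 0.1487]
tool_rot: [-179.9, -0.0, 138.5]
force: [-0.6, 0.9, -1.0]
grip_width: 0.0128
grasp_force: 10.0
```

>>> {"api": "step_arm", "payload": {"moves": [{"dp": [-18,-42,0],"dr": [0,0,-0.093],"fingers": 1},{"dp": [-14,-44,0],"dr": [0,0,-0.093],"fingers": 1},{"dp": [-10,-45,0],"dr": [0,0,-0.093],"fingers": 1},{"dp": [-6,-46,0],"dr": [0,0,-0.093],"fingers": 1},{"dp": [-2,-46,0],"dr": [0,0,-0.093],"fingers": 1}]}}

```text
time_s: 14.2
tool_pos: [0.4945, -0.1734, 0.1488]
tool_rot: [180.0, -0.1, 165.2]
force: [0.5, 0.0, -0.3]
grip_width: 0.0126
grasp_force: 10.0
```

>>> {"api": "step_arm", "payload": {"moves": [{"dp": [3,-46,0],"dr": [0,0,-0.093],"fingers": 1},{"dp": [7,-46,0],"dr": [0,0,-0.093],"fingers": 1},{"dp": [0,0,0],"dr": [0,0,0],"fingers": 1},{"dp": [0,0,0],"dr": [0,0,0],"fingers": 1},{"dp": [0,0,0],"dr": [0,0,0],"fingers": 1}]}}

```text
time_s: 14.82
tool_pos: [0.4669, -0.2584, 0.1491]
tool_rot: [180.0, -0.0, 175.8]
force: [0.1, 0.1, -0.0]
grip_width: 0.0131
grasp_force: 10.0
```

```bash
python3 - <<'E'
from h import *
m=env.camera_model("wrist"); im=env.read_camera("wrist")[:,:,::-1]; cv2.imwrite("pics/w7.png",im); np.save("m7.npy",m,allow_pickle=True)
cv2.imwrite("pics/w7b.png",cv2.resize(im[60:270,200:420],None,fx=2.7,fy=2.7,interpolation=cv2.INTER_CUBIC))
t=T4-.006*Y; plan([t[0],t[1],.06],175.8,3)
E
```

```text
t 14.88 tcp [ 0.467  -0.2586  0.1492] [180.   -0.  175.8] w 0.0131 q7 118.0
[-1.4 -0.9 29.7] [ 0. -0. -0.]
[-1.4 -0.9 29.7] [ 0. -0. -0.]
[-1.4 -0.9 29.7] [ 0. -0. -0.]
```

View pics/w7b.png

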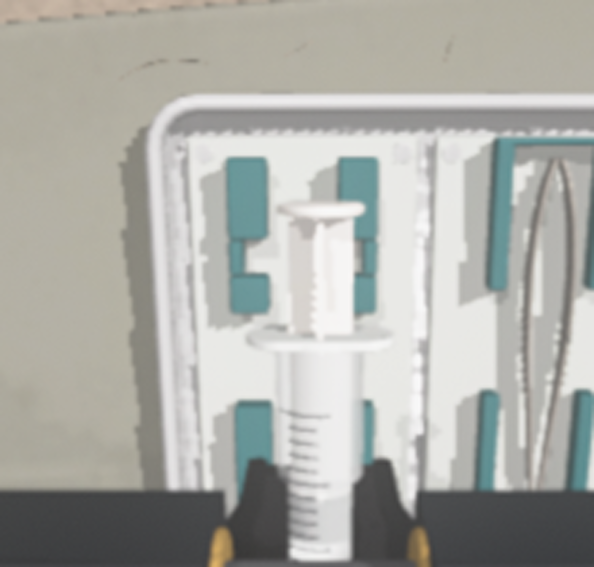

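The held syringe's flange is at (320,337) in the crop. The slot notches sit between rows 238 and 273.

```bash
python3 - <<'E'
from h import *
m=np.load("m7.npy",allow_pickle=True).item(); o=env.get_obs()
P=lambda *a:[(200+x/2.7,60+y/2.7) for x,y in a]
for z in(.150,.153,.158):
    f=onz(m,P((320,337),(320,210)),z); print("flange/plunger in tool",(toolR(o).inv().apply(f-o["tool_pos"])*1e3).round(1).tolist())
q=onz(m,P((268,158),(338,158),(268,238),(268,273),(269,313),(374,313),(272,402),(227,158),(379,158)),.019)-T4; print((np.c_[q@X,q@Y]*1e3).round(1).tolist())
E
```

```text
flange/plunger in tool [[36.4, 1.4, -0.8], [62.0, 1.4, -0.7]]
flange/plunger in tool [[37.1, 1.4, -3.8], [62.2, 1.4, -3.7]]
flange/plunger in tool [[38.3, 1.4, -8.8], [62.7, 1.4, -8.7]]
[[-13.7, 66.6], [10.7, 66.6], [-14.2, 38.9], [-14.4, 26.3], [-14.3, 11.5], [24.2, 11.4], [-13.8, -22.9], [-28.0, 66.6], [25.0, 66.6]]
```

```bash
sed -i '$a T4=T4-.0023*X' h.py; tail -1 h.py; python3 - <<'E'
from h import *
t=T4-.005*Y; plan([t[0],t[1],.014],175.8,4)
E
```

```text
T4=T4-.0023*X
t 14.88 tcp [ 0.467  -0.2586  0.1492] [180.   -0.  175.8] w 0.0131 q7 118.0
[-0.8 -1.3 33.8] [ 0. -0. -0.]
[-0.8 -1.3 33.8] [ 0. -0. -0.]
[-0.8 -1.3 33.8] [ 0. -0. -0.]
[-0.8 -1.3 33.8] [ 0. -0. -0.]
```

>>> {"api": "step_arm", "payload": {"moves": [{"dp": [-1.5,-3,40],"dr": [0,0,0],"fingers": 1},{"dp": [-1.5,-2,40],"dr": [0,0,0],"fingers": 1},{"dp": [0,0,30],"dr": [0,0,0],"fingers": 1},{"dp": [0,0,0],"dr": [0,0,0],"fingers": 1},{"dp": [0,0,0],"dr": [0,0,0],"fingers": 1}]}}

```text
time_s: 15.5
tool_pos: [0.47, -0.2653, 0.0406]
tool_rot: [-180.0, 0.1, 175.7]
force: [0.5, -0.1, -0.7]
grip_width: 0.0129
grasp_force: 10.0
```

```bash
python3 - <<'E'
from h import *
t=T4-.005*Y; plan([t[0],t[1],.0135],175.8,2)
E
```

```text
t 15.5 tcp [ 0.47   -0.2653  0.0406] [-1.800e+02  1.000e-01  1.757e+02] w 0.0129 q7 125.0
[ 0.2  0.7 13.5] [-0.     0.001 -0.001]
[ 0.1  0.7 13.5] [-0.     0.001 -0.001]
```

>>> {"api": "step_arm", "payload": {"moves": [{"dp": [0,1,15],"dr": [0,0,0],"fingers": 1},{"dp": [0,0,11],"dr": [0,0,0],"fingers": 1},{"dp": [0,0,0],"dr": [0,0,0],"fingers": 1},{"dp": [0,0,0],"dr": [0,0,0],"fingers": 1},{"dp": [0,0,0],"dr": [0,0,0],"fingers": 1}]}}

```text
time_s: 16.12
tool_pos: [0.4692, -0.2644, 0.0137]
tool_rot: [180.0, 0.0, 175.6]
force: [-0.3, 0.4, -0.2]
grip_width: 0.0132
grasp_force: 10.0
```

>>> {"api": "step_arm", "payload": {"moves": [{"dp": [0,0,0],"dr": [0,0,0],"fingers": 0.8},{"dp": [0,0,0],"dr": [0,0,0],"fingers": 0.65},{"dp": [0,0,0],"dr": [0,0,0],"fingers": 0.55},{"dp": [0,0,-15],"dr": [0,0,0],"fingers": 0.5},{"dp": [0,0,-40],"dr": [0,0,0],"fingers": 0.5}]}}

```text
time_s: 16.75
tool_pos: [0.4678, -0.2638, 0.0684]
tool_rot: [180.0, -0.2, 175.6]
force: [0.9, -0.4, 0.5]
grip_width: 0.0419
grasp_force: 0.0
```

>>> {"api": "step_arm", "payload": {"moves": [{"dp": [0,0,-60],"dr": [0,0,0],"fingers": 0},{"dp": [0,0,-50],"dr": [0,0,0],"fingers": 0},{"dp": [0,0,0],"dr": [0,0,0],"fingers": 0},{"dp": [0,0,0],"dr": [0,0,0],"fingers": 0},{"dp": [0,0,0],"dr": [0,0,0],"fingers": 0}]}}

```text
time_s: 17.38
tool_pos: [0.4683, -0.2639, 0.1774]
tool_rot: [180.0, -0.1, 175.7]
force: [-0.3, 0.5, -0.6]
grip_width: 0.0832
grasp_force: 0.0
```

```bash
python3 - <<'E'
from h import *
m=env.camera_model("wrist"); im=env.read_camera("wrist")[:,:,::-1]; cv2.imwrite("pics/w8.png",im); np.save("m8.npy",m,allow_pickle=True)
cv2.imwrite("pics/w8b.png",cv2.resize(im[70:270,220:420],None,fx=3,fy=3,interpolation=cv2.INTER_CUBIC))
plan([.617,.0682,.19],175.8,8)
E
```

```text
t 17.43 tcp [ 0.4683 -0.264   0.1773] [ 1.800e+02 -1.000e-01  1.757e+02] w 0.0849 q7 118.0
[-15.4  42.8  -1.6] [ 0. -0. -0.]
[-15.4  42.8  -1.6] [ 0. -0. -0.]
[-15.4  42.8  -1.6] [ 0. -0. -0.]
[-15.4  42.8  -1.6] [ 0. -0. -0.]
[-15.4  42.8  -1.6] [ 0. -0. -0.]
[-15.5  42.8  -1.6] [ 0. -0. -0.]
[-15.5  42.8  -1.6] [ 0. -0. -0.]
[-15.5  42.8  -1.6] [ 0. -0. -0.]
```

View pics/w8b.png

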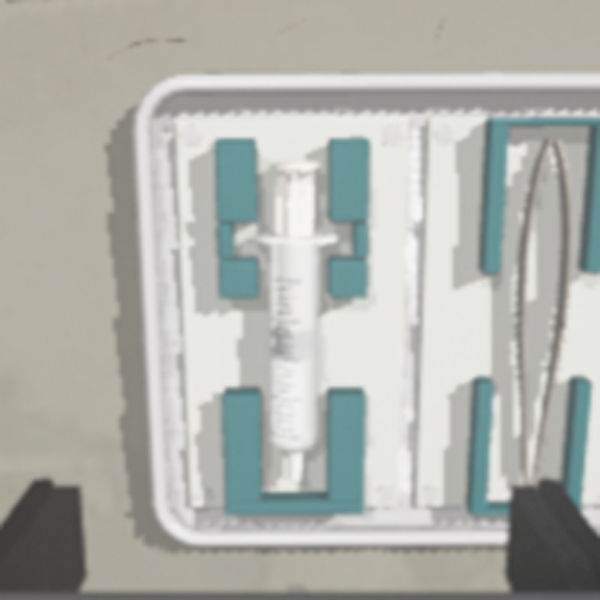

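The syringe sits in its trough with the flange at (290,238), inside the slot. Next is the tape roll, measured numerically.

```bash
python3 - <<'E'
from h import *
plan([.617,.0682,.18],85.8,10)
E
```

```text
t 17.43 tcp [ 0.4683 -0.264   0.1773] [ 1.800e+02 -1.000e-01  1.757e+02] w 0.0849 q7 118.0
[-12.3  34.2  -0.3] [-0.    -0.     0.157]
[-6.8 35.8 -0.3] [-0.    -0.     0.157]
[-1.1 36.4 -0.3] [-0.    -0.     0.157]
[ 4.6 36.1 -0.3] [-0.    -0.     0.157]
[10.1 35.  -0.3] [-0.    -0.     0.157]
[15.5 32.9 -0.3] [-0.    -0.     0.157]
[20.4 30.1 -0.3] [-0.    -0.     0.157]
[24.9 26.6 -0.3] [-0.    -0.     0.157]
[28.7 22.4 -0.3] [-0.    -0.     0.157]
[31.9 17.6 -0.3] [-0.    -0.     0.157]
```

>>> {"api": "step_arm", "payload": {"moves": [{"dp": [-12,34,0],"dr": [0,0,0.157],"fingers": 0},{"dp": [-7,36,0],"dr": [0,0,0.157],"fingers": 0},{"dp": [-1,36,0],"dr": [0,0,0.157],"fingers": 0},{"dp": [5,36,0],"dr": [0,0,0.157],"fingers": 0},{"dp": [10,35,0],"dr": [0,0,0.157],"fingers": 0}]}}

```text
time_s: 18.05
tool_pos: [0.5426, -0.0975, 0.1775]
tool_rot: [-179.9, -0.1, 130.4]
force: [-0.4, -0.9, -0.1]
grip_width: 0.0868
grasp_force: 0.0
```

>>> {"api": "step_arm", "payload": {"moves": [{"dp": [15,33,0],"dr": [0,0,0.157],"fingers": 0},{"dp": [20,30,0],"dr": [0,0,0.157],"fingers": 0},{"dp": [25,27,0],"dr": [0,0,0.157],"fingers": 0},{"dp": [29,22,0],"dr": [0,0,0.157],"fingers": 0},{"dp": [32,18,0],"dr": [0,0,0.157],"fingers": 0}]}}

```text
time_s: 18.68
tool_pos: [0.618, 0.0683, 0.1772]
tool_rot: [-179.9, 0.1, 85.4]
force: [1.1, -0.2, 0.9]
grip_width: 0.0869
grasp_force: 0.0
```

>>> {"api": "step_arm", "payload": {"moves": [{"dp": [0,0,0],"dr": [0,0,0],"fingers": 0},{"dp": [0,0,0],"dr": [0,0,0],"fingers": 0},{"dp": [0,0,0],"dr": [0,0,0],"fingers": 0},{"dp": [0,0,0],"dr": [0,0,0],"fingers": 0},{"dp": [0,0,0],"dr": [0,0,0],"fingers": 0}]}}

```text
time_s: 19.3
tool_pos: [0.6181, 0.0668, 0.1788]
tool_rot: [180.0, -0.0, 85.7]
force: [-0.2, -0.0, 0.5]
grip_width: 0.0871
grasp_force: 0.0
```

```bash
cat >> h.py <<'E'
def ell(m,im,lo,hi,z,amin=150,roi=None):
    k=cv2.inRange(cv2.cvtColor(im,cv2.COLOR_BGR2HSV),lo,hi)
    for c in blobs(k,amin):
        h=cv2.convexHull(c); e=cv2.fitEllipse(h); P=onz(m,h[:,0]*1.0,z); (x,y),r=cv2.minEnclosingCircle(P[:,:2].astype(np.float32)*1e3)
        print(cv2.boundingRect(c),int(cv2.contourArea(c)),"centre",onz(m,[e[0]],z)[0].round(4),"world circle",np.round((x,y,r),1))
E
python3 - <<'E'
from h import *
m=env.camera_model("wrist"); im=env.read_camera("wrist")[:,:,::-1].copy(); cv2.imwrite("pics/w9.png",im); np.save("m9.npy",m,allow_pickle=True)
print(proj(m,[[.617,.0682,.025]]))
ell(m,im,(10,20,150),(30,110,255),.025)
g=cv2.cvtColor(im,cv2.COLOR_BGR2HSV); u,v=proj(m,[[.617,.0682,.025]])[0].astype(int); print(g[v,u-40:u+40:4].tolist())
plan([.617,.0682,.03],85.8,3)
E
```

```text
[[315.69012542 184.16273267]]
(293, 295, 136, 33) 2963 centre [ 0.6581 -0.1124  0.025 ] world circle [660.3 -97.4  86.6]
(429, 251, 38, 16) 313 centre [ 0.7643 -0.0258  0.025 ] world circle [762.5 -29.9  22.6]
(490, 89, 25, 29) 179 centre [0.8108 0.1375 0.025 ] world circle [809.9 137.4  14.2]
(452, 61, 29, 52) 237 centre [0.7716 0.1585 0.025 ] world circle [769.3 156.3  24. ]
(485, 30, 26, 31) 215 centre [0.8019 0.1936 0.025 ] world circle [802.3 192.8  14.5]
(450, 26, 26, 31) 204 centre [0.7677 0.1992 0.025 ] world circle [767.1 198.7  14.1]
(554, 0, 76, 21) 618 centre [0.8819 0.221  0.025 ] world circle [889.2 225.1  36.5]
(29, 0, 397, 267) 75394 centre [0.5477 0.2279 0.025 ] world circle [533.4 117.8 226.6]
(0, 0, 65, 144) 6362 centre [0.3292 0.2047 0.025 ] world circle [322.7 202.9  73.7]
[[23, 26, 193], [25, 23, 189], [24, 25, 194], [23, 26, 195], [24, 5, 247], [20, 6, 247], [25, 6, 246], [23, 8, 246], [17, 32, 183], [21, 29, 140], [19, 29, 140], [21, 29, 141], [21, 29, 140], [19, 28, 145], [23, 4, 247], [25, 6, 246], [21, 7, 246], [20, 9, 246], [18, 33, 180], [22, 28, 135]]
t 19.35 tcp [0.6182 0.067  0.1787] [180.   -0.   85.7] w 0.0872 q7 -2.0
[ 0.4 -0.4 49.6] [ 0.    -0.    -0.001]
[ 0.4 -0.4 49.6] [ 0.    -0.    -0.001]
[ 0.4 -0.4 49.6] [ 0.    -0.    -0.001]
```

```bash
python3 - <<'E'
from h import *
m=np.load("m9.npy",allow_pickle=True).item(); im=cv2.imread("pics/w9.png")[100:260]; z=np.zeros((400,640,3),np.uint8); z[100:260]=im
ell(m,z,(0,0,225),(180,22,255),.025)
E
```

```text
(145, 205, 128, 55) 2764 centre [0.4994 0.0262 0.025 ] world circle [492.5  19.8  76.3]
(130, 196, 153, 64) 702 centre [0.4921 0.0276 0.025 ] world circle [490.1  21.1  89.7]
(290, 155, 57, 57) 2436 centre [0.6191 0.0691 0.025 ] world circle [619.3  68.7  31.5]
(170, 116, 80, 17) 544 centre [0.516  0.1398 0.025 ] world circle [513.6 140.   40.6]
```

>>> {"api": "step_arm", "payload": {"moves": [{"dp": [2,0,45],"dr": [0,0,0],"fingers": 0},{"dp": [0,0,45],"dr": [0,0,0],"fingers": 0},{"dp": [0,0,45],"dr": [0,0,0],"fingers": 0},{"dp": [0,0,28],"dr": [0,0,0],"fingers": 0},{"dp": [0,0,9],"dr": [0,0,0],"fingers": 0}], "squeeze": 10}}

```text
time_s: 19.98
tool_pos: [0.617, 0.0692, 0.0047]
tool_rot: [-179.8, 0.1, 85.7]
force: [-0.2, 0.1, -0.2]
grip_width: 0.0868
grasp_force: 0.0
```

>>> {"api": "step_arm", "payload": {"moves": [{"dp": [0,0,0],"dr": [0,0,0],"fingers": 0.2},{"dp": [0,0,0],"dr": [0,0,0],"fingers": 0.5},{"dp": [0,0,0],"dr": [0,0,0],"fingers": 0.6},{"dp": [0,0,0],"dr": [0,0,0],"fingers": 0.6},{"dp": [0,0,0],"dr": [0,0,0],"fingers": 0.6}]}}

```text
time_s: 20.6
tool_pos: [0.6191, 0.0696, 0.0077]
tool_rot: [179.9, -0.0, 85.7]
force: [-0.5, 0.5, 5.8]
grip_width: 0.0609
grasp_force: 10.0
```

>>> {"api": "step_arm", "payload": {"moves": [{"dp": [0,0,-15],"dr": [0,0,0],"fingers": 0.6},{"dp": [0,0,-40],"dr": [0,0,0],"fingers": 0.6},{"dp": [0,0,-50],"dr": [0,0,0],"fingers": 0.6},{"dp": [0,0,-35],"dr": [0,0,0],"fingers": 0.6},{"dp": [0,0,0],"dr": [0,0,0],"fingers": 0.6}]}}

```text
time_s: 21.22
tool_pos: [0.6205, 0.0692, 0.1505]
tool_rot: [179.7, -0.1, 85.7]
force: [0.4, 0.0, -0.2]
grip_width: 0.0605
grasp_force: 10.0
```

```bash
python3 - <<'E'
from h import *
t=HUB-.06*X; print(HUB); plan([t[0],t[1],.15],85.8,6)
E
```

```text
[ 0.47799463 -0.08414648  0.003     ]
t 21.23 tcp [0.6205 0.0692 0.1505] [ 1.797e+02 -1.000e-01  8.570e+01] w 0.0605 q7 -1.0
[-37.3 -21.7  -0.1] [ 0.001 -0.    -0.   ]
[-37.3 -21.8  -0.1] [ 0.001 -0.    -0.   ]
[-37.3 -21.8  -0.1] [ 0.001 -0.    -0.   ]
[-37.3 -21.8  -0. ] [ 0.001 -0.    -0.   ]
[-37.3 -21.8   0. ] [ 0.001 -0.    -0.   ]
[-37.2 -21.8   0. ] [ 0.001 -0.    -0.   ]
```

>>> {"api": "step_arm", "payload": {"moves": [{"dp": [-45,-26,0],"dr": [0,0,0],"fingers": 0.6},{"dp": [-45,-26,0],"dr": [0,0,0],"fingers": 0.6},{"dp": [-45,-26,0],"dr": [0,0,0],"fingers": 0.6},{"dp": [-45,-26,0],"dr": [0,0,0],"fingers": 0.6},{"dp": [-44,-26,0],"dr": [0,0,0],"fingers": 0.6}]}}

```text
time_s: 21.85
tool_pos: [0.47, -0.1454, 0.1456]
tool_rot: [-179.9, -0.0, 85.7]
force: [1.0, 0.3, 0.6]
grip_width: 0.0606
grasp_force: 10.0
```

>>> {"api": "step_arm", "payload": {"moves": [{"dp": [0,0,0],"dr": [0,0,0],"fingers": 0.6},{"dp": [0,0,0],"dr": [0,0,0],"fingers": 0.6},{"dp": [0,0,0],"dr": [0,0,0],"fingers": 0.6},{"dp": [0,0,0],"dr": [0,0,0],"fingers": 0.6},{"dp": [0,0,0],"dr": [0,0,0],"fingers": 0.6}]}}

```text
time_s: 22.48
tool_pos: [0.4722, -0.1438, 0.1464]
tool_rot: [-180.0, 0.0, 85.8]
force: [0.1, 0.1, -0.7]
grip_width: 0.0605
grasp_force: 10.0
```

```bash
python3 - <<'E'
from h import *
m=env.camera_model("wrist"); im=env.read_camera("wrist")[:,:,::-1].copy(); cv2.imwrite("pics/w10.png",im); np.save("m10.npy",m,allow_pickle=True)
o=env.get_obs(); print(o["tool_pos"],o["tool_rot"],HUB,CUP,T3)
ell(m,im,(80,70,30),(100,255,255),.010,400)
ell(m,im,(0,0,225),(180,22,255),o["tool_pos"][2]+.018,400)
print(proj(m,[HUB+[0,0,.007],HUB+[0,0,.041],CUP+[0,0,.028]]).round(1))
cv2.imwrite("pics/w10b.png",cv2.resize(im[40:310,180:500],None,fx=2.2,fy=2.2,interpolation=cv2.INTER_CUBIC))
E
```

```text
[ 0.47213116 -0.14388347  0.14645103] [-1.79985771e+02  1.97739110e-02  8.57519348e+01] [ 0.47799463 -0.08414648  0.003     ] [0.48460804 0.00591102 0.003     ] [ 0.47145446 -0.17320666  0.003     ]
(286, 95, 66, 67) 2812 centre [ 0.4783 -0.0827  0.01  ] world circle [478.3 -83.7  31.6]
(585, 0, 55, 13) 499 centre [0.7559 0.0057 0.01  ] world circle [748.1   5.4  26. ]
(257, 0, 100, 62) 752 centre [0.4774 0.0077 0.01  ] world circle [474.5   9.4  44.1]
(265, 211, 99, 55) 2868 centre [ 0.4726 -0.1322  0.1645] world circle [ 472.1 -131.3   25.9]
(240, 79, 156, 122) 14231 centre [ 0.4794 -0.0765  0.1645] world circle [478.1 -80.2  43.5]
(311, 21, 34, 31) 607 centre [ 0.4859 -0.0349  0.1645] world circle [485.9 -33.6   7.7]
(367, 0, 34, 75) 1737 centre [ 0.5094 -0.0347  0.1645] world circle [509.4 -37.4  16. ]
(233, 0, 73, 76) 3408 centre [ 0.4617 -0.0685  0.1645] world circle [460.7 -34.1  21.2]
[[318.2 129.6]
 [318.2 132.2]
 [318.1  19.5]]
```

View pics/w10b.png

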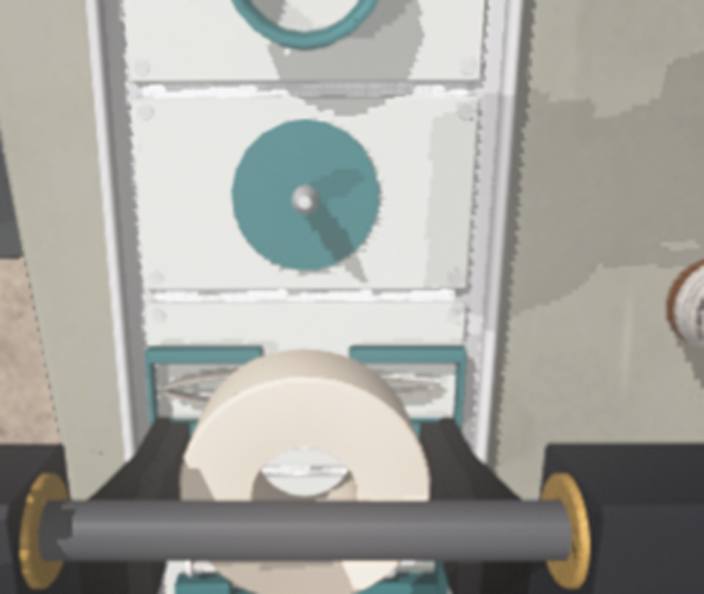

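The spindle tip is at crop (305,198), the hub centre at (306,195) and the held roll's axis at column 305. They are therefore aligned in tool y, and only tool x needs working out.

```bash
python3 - <<'E'
from h import *
m=np.load("m10.npy",allow_pickle=True).item(); o=env.get_obs(); R=toolR(o)
T=lambda uv,z:(R.inv().apply(onz(m,uv,z)-o["tool_pos"])*1e3).round(1)
for z in(.162,.1645,.167): print("tape top edge x",T([(318.6,211.5)],z)[0]-[31,0,0], "sides", T([(180+181/2.2,40+480/2.2),(180+430/2.2,40+480/2.2)],z)[:,1])
print("bore top-edge",T([(318.6,40+449/2.2)],.1645))
print("spindle tip",T([(318.6,130)],.044),"hub",T([(319,128.5)],.010))
g=cv2.cvtColor(cv2.imread("pics/w10.png"),cv2.COLOR_BGR2HSV); print(g[190:262:2,318].tolist())
E
```

```text
tape top edge x [ -2.7   1.6 -15.6] sides [-28.9  32.4]
tape top edge x [ -1.8   1.6 -18.1] sides [-28.3  31.9]
tape top edge x [ -1.    1.6 -20.6] sides [-27.8  31.4]
bore top-edge [[ 11.1   1.6 -18.1]]
spindle tip [[ 61.9   1.8 102.4]] hub [[ 61.1   2.2 136.4]]
[[38, 4, 232], [38, 4, 232], [36, 5, 232], [30, 4, 231], [24, 12, 219], [17, 32, 202], [15, 32, 208], [17, 31, 211], [18, 32, 213], [17, 31, 216], [19, 29, 218], [19, 17, 241], [18, 18, 237], [17, 21, 236], [17, 20, 235], [17, 20, 234], [19, 21, 233], [17, 21, 233], [17, 22, 233], [17, 22, 232], [17, 22, 232], [19, 23, 231], [17, 22, 231], [17, 23, 230], [19, 23, 229], [19, 23, 228], [16, 21, 233], [18, 6, 231], [30, 3, 229], [30, 4, 229], [30, 3, 227], [0, 1, 234], [0, 1, 240], [23, 5, 217], [30, 4, 229], [30, 4, 228]]
```

>>> {"api": "step_arm", "payload": {"moves": [{"dp": [31,0,0],"dr": [0,0,0],"fingers": 0.6},{"dp": [31,0,20],"dr": [0,0,0],"fingers": 0.6},{"dp": [0,0,40],"dr": [0,0,0],"fingers": 0.6},{"dp": [0,0,20],"dr": [0,0,0],"fingers": 0.6},{"dp": [0,0,0],"dr": [0,0,0],"fingers": 0.6}]}}

```text
time_s: 23.15
tool_pos: [0.4752, -0.0824, 0.0653]
tool_rot: [-179.8, 0.1, 85.7]
force: [0.1, -0.9, 0.3]
grip_width: 0.0607
grasp_force: 10.0
```

>>> {"api": "step_arm", "payload": {"moves": [{"dp": [0,0,0],"dr": [0,0,0],"fingers": 0.6},{"dp": [0,0,10],"dr": [0,0,0],"fingers": 0.6},{"dp": [0,0,10],"dr": [0,0,0],"fingers": 0.6},{"dp": [0,0,0],"dr": [0,0,0],"fingers": 0.6},{"dp": [0,0,0],"dr": [0,0,0],"fingers": 0.6}]}}

```text
time_s: 23.78
tool_pos: [0.4766, -0.0825, 0.0465]
tool_rot: [-180.0, 0.0, 85.7]
force: [0.1, 0.0, -1.1]
grip_width: 0.0605
grasp_force: 10.0
```

>>> {"api": "step_arm", "payload": {"moves": [{"dp": [0,0,10],"dr": [0,0,0],"fingers": 0.6},{"dp": [0,0,10],"dr": [0,0,0],"fingers": 0.6},{"dp": [0,0,7],"dr": [0,0,0],"fingers": 0.6},{"dp": [0,0,0],"dr": [0,0,0],"fingers": 0.6},{"dp": [0,0,0],"dr": [0,0,0],"fingers": 0.6}]}}

```text
time_s: 24.4
tool_pos: [0.4767, -0.0825, 0.0196]
tool_rot: [180.0, 0.0, 85.7]
force: [-0.4, -0.3, -0.3]
grip_width: 0.0604
grasp_force: 10.0
```

>>> {"api": "step_arm", "payload": {"moves": [{"dp": [0,0,0],"dr": [0,0,0],"fingers": 0.2},{"dp": [0,0,0],"dr": [0,0,0],"fingers": 0.1},{"dp": [0,0,0],"dr": [0,0,0],"fingers": 0.1},{"dp": [0,0,-10],"dr": [0,0,0],"fingers": 0.1},{"dp": [0,0,-40],"dr": [0,0,0],"fingers": 0.1}]}}

```text
time_s: 25.02
tool_pos: [0.4748, -0.0824, 0.069]
tool_rot: [-179.8, 0.1, 85.7]
force: [-0.1, 0.3, 0.7]
grip_width: 0.0782
grasp_force: 0.0
```

>>> {"api": "step_arm", "payload": {"moves": [{"dp": [0,0,-60],"dr": [0,0,0],"fingers": 0},{"dp": [-50,0,-40],"dr": [0,0,0],"fingers": 0},{"dp": [0,0,0],"dr": [0,0,0],"fingers": 0},{"dp": [0,0,0],"dr": [0,0,0],"fingers": 0},{"dp": [0,0,0],"dr": [0,0,0],"fingers": 0}]}}

```text
time_s: 25.65
tool_pos: [0.4723, -0.13, 0.1677]
tool_rot: [-179.9, -0.0, 85.8]
force: [0.7, 0.1, -0.6]
grip_width: 0.0868
grasp_force: 0.0
```

```bash
python3 - <<'E'
from h import *
m=env.camera_model("wrist"); im=env.read_camera("wrist")[:,:,::-1].copy(); cv2.imwrite("pics/w11.png",im)
o=env.get_obs(); print(o["tool_pos"])
z=np.zeros_like(im); z[:,225:420]=im[:,225:420]
print("tape"); ell(m,z,(10,15,180),(30,60,255),.035,400)
print("spindle/hub proj",proj(m,[HUB+[0,0,.032]]))
t=cv2.cvtColor(cv2.imread("pics/top1.png"),cv2.COLOR_BGR2HSV)
tm=env.camera_model("top"); b=env.read_camera("top")[:,:,::-1].copy(); cv2.imwrite("pics/top2.png",b)
print("vial red"); ell(tm,b,(0,140,60),(8,255,255),.077,20)
print("cream top"); ell(tm,b,(10,20,180),(30,90,255),.035,100)
plan([.66,-.14,.2],80,8)
E
```

```text
[ 0.47231778 -0.1300721   0.16762281]
tape
(301, 123, 34, 37) 802 centre [ 0.4762 -0.0814  0.035 ] world circle [476.9 -81.7  18. ]
(298, 112, 54, 65) 477 centre [ 0.4791 -0.0839  0.035 ] world circle [478.2 -84.7  31.2]
(225, 26, 16, 205) 1459 centre [ 0.3885 -0.1695  0.035 ] world circle [387.3 -70.3  97. ]
spindle/hub proj [[319.36379908 144.39906594]]
vial red
(350, 165, 12, 11) 74 centre [ 0.6651 -0.1469  0.077 ] world circle [ 664.9 -146.5   14.6]
(108, 133, 41, 53) 1390 centre [0.707  0.4329 0.077 ] world circle [708.3 431.6  69. ]
cream top
(322, 233, 18, 23) 168 centre [ 0.4778 -0.0824  0.035 ] world circle [477.5 -84.8  29. ]
t 25.75 tcp [ 0.4724 -0.1302  0.1677] [-179.9    0.    85.8] w 0.0874 q7 8.0
[ 0.5 23.5 -4.1] [-0.     0.     0.013]
[ 0.8 23.5 -4.1] [-0.     0.     0.013]
[ 1.1 23.4 -4.1] [-0.     0.     0.013]
[ 1.4 23.4 -4.1] [-0.     0.     0.013]
[ 1.7 23.4 -4.1] [-0.     0.     0.013]
[ 2.  23.4 -4.1] [-0.     0.     0.013]
[ 2.3 23.4 -4. ] [-0.     0.     0.013]
[ 2.6 23.3 -4. ] [-0.     0.     0.013]
```

>>> {"api": "step_arm", "payload": {"moves": [{"dp": [0,45,-5],"dr": [0,0,0],"fingers": 0},{"dp": [0,47,-10],"dr": [0,0,0],"fingers": 0},{"dp": [0,47,-5],"dr": [0,0,0],"fingers": 0},{"dp": [-10,47,0],"dr": [0,0,0],"fingers": 0},{"dp": [-15,5,0],"dr": [0,0,0],"fingers": 0}]}}

```text
time_s: 26.38
tool_pos: [0.6636, -0.1686, 0.1853]
tool_rot: [-179.8, 0.1, 85.9]
force: [0.8, 0.6, -0.6]
grip_width: 0.0869
grasp_force: 0.0
```

>>> {"api": "step_arm", "payload": {"moves": [{"dp": [0,0,0],"dr": [0,0,0],"fingers": 0},{"dp": [0,0,0],"dr": [0,0,0],"fingers": 0},{"dp": [0,0,0],"dr": [0,0,0],"fingers": 0},{"dp": [0,0,0],"dr": [0,0,0],"fingers": 0},{"dp": [0,0,0],"dr": [0,0,0],"fingers": 0}]}}

```text
time_s: 27.0
tool_pos: [0.6615, -0.1698, 0.189]
tool_rot: [180.0, -0.0, 85.7]
force: [0.1, 0.2, 0.6]
grip_width: 0.0867
grasp_force: 0.0
```

```bash
python3 - <<'E'
from h import *
m=env.camera_model("wrist"); im=env.read_camera("wrist")[:,:,::-1].copy(); cv2.imwrite("pics/w12.png",im); np.save("m12.npy",m,allow_pickle=True)
o=env.get_obs(); print(o["tool_pos"],proj(m,[[.665,-.147,.077],[.665,-.147,.0]]).round(0))
for z in(.077,.066): ell(m,im,(0,120,40),(10,255,255),z,60); print()
ell(m,im,(172,120,40),(180,255,255),.077,60)
g=cv2.cvtColor(im,cv2.COLOR_BGR2HSV); u,v=proj(m,[[.665,-.147,.077]])[0].astype(int)
print(g[v,u-45:u+46:5].tolist()); print(g[v-50:v+51:6,u].tolist())
E
```

```text
[ 0.66151324 -0.16991638  0.18885214] [[319. 172.]
 [318. 159.]]
(301, 159, 32, 26) 515 centre [ 0.6642 -0.1463  0.077 ] world circle [ 663.4 -146.5   14.7]

(301, 159, 32, 26) 515 centre [ 0.664  -0.1485  0.066 ] world circle [ 663.2 -148.7   15.3]

[[24, 24, 172], [23, 25, 173], [23, 24, 171], [21, 24, 181], [23, 25, 171], [21, 26, 170], [11, 125, 143], [2, 148, 220], [2, 157, 219], [1, 146, 219], [2, 158, 219], [2, 158, 218], [4, 119, 154], [10, 102, 108], [20, 23, 132], [19, 21, 131], [23, 25, 165], [23, 24, 173], [22, 22, 171]]
[[21, 25, 173], [24, 22, 173], [23, 23, 174], [14, 45, 157], [11, 118, 130], [11, 127, 148], [2, 79, 210], [2, 157, 218], [2, 156, 218], [2, 157, 219], [2, 157, 219], [23, 25, 162], [23, 25, 173], [22, 27, 171], [23, 24, 172], [23, 24, 172], [23, 24, 171]]
```

>>> {"api": "step_arm", "payload": {"moves": [{"dp": [23,0,20],"dr": [0,0,0],"fingers": 0},{"dp": [0,0,40],"dr": [0,0,0],"fingers": 0},{"dp": [0,0,40],"dr": [0,0,0],"fingers": 0},{"dp": [0,0,40],"dr": [0,0,0],"fingers": 0},{"dp": [0,0,0],"dr": [0,0,0],"fingers": 0}], "squeeze": 12}}

```text
time_s: 27.68
tool_pos: [0.6607, -0.1463, 0.0453]
tool_rot: [-179.6, -0.0, 85.7]
force: [0.4, 0.1, -0.3]
grip_width: 0.0873
grasp_force: 0.0
```

>>> {"api": "step_arm", "payload": {"moves": [{"dp": [0,0,10],"dr": [0,0,0],"fingers": 0},{"dp": [0,0,8],"dr": [0,0,0],"fingers": 0.1},{"dp": [0,0,0],"dr": [0,0,0],"fingers": 0.25},{"dp": [0,0,0],"dr": [0,0,0],"fingers": 0.4},{"dp": [0,0,0],"dr": [0,0,0],"fingers": 0.45}]}}

```text
time_s: 28.3
tool_pos: [0.6636, -0.1475, 0.0312]
tool_rot: [179.9, -0.0, 85.7]
force: [0.6, -0.0, -1.0]
grip_width: 0.0561
grasp_force: 0.0
```

>>> {"api": "step_arm", "payload": {"moves": [{"dp": [0,0,0],"dr": [0,0,0],"fingers": 0.5},{"dp": [0,0,0],"dr": [0,0,0],"fingers": 0.6},{"dp": [0,0,0],"dr": [0,0,0],"fingers": 0.7},{"dp": [0,0,0],"dr": [0,0,0],"fingers": 0.7},{"dp": [0,0,0],"dr": [0,0,0],"fingers": 0.7}]}}

```text
time_s: 28.92
tool_pos: [0.6636, -0.1474, 0.0308]
tool_rot: [180.0, -0.0, 85.7]
force: [1.1, 0.1, 2.4]
grip_width: 0.0423
grasp_force: 12.0
```

>>> {"api": "step_arm", "payload": {"moves": [{"dp": [0,0,-10],"dr": [0,0,0],"fingers": 0.7},{"dp": [0,0,-30],"dr": [0,0,0],"fingers": 0.7},{"dp": [0,0,-40],"dr": [0,0,0],"fingers": 0.7},{"dp": [0,0,-40],"dr": [0,0,0],"fingers": 0.7},{"dp": [0,0,-10],"dr": [0,0,0],"fingers": 0.7}]}}

```text
time_s: 29.55
tool_pos: [0.6644, -0.1483, 0.164]
tool_rot: [179.7, 0.0, 85.7]
force: [0.0, -0.6, -0.3]
grip_width: 0.0428
grasp_force: 12.0
```

```bash
python3 - <<'E'
from h import *
plan([.479,-.052,.16],85.8,8)
E
```

```text
t 29.55 tcp [ 0.6644 -0.1483  0.164 ] [179.7   0.   85.7] w 0.0428 q7 23.0
[ 10.3 -24.    0.4] [ 0.001  0.    -0.   ]
[ 10.3 -24.    0.4] [ 0.001  0.    -0.   ]
[ 10.3 -24.    0.4] [ 0.001  0.    -0.   ]
[ 10.3 -24.    0.4] [ 0.001  0.    -0.   ]
[ 10.3 -24.    0.4] [ 0.001  0.    -0.   ]
[ 10.3 -24.    0.5] [ 0.001  0.    -0.   ]
[ 10.3 -24.    0.5] [ 0.001  0.    -0.   ]
[ 10.3 -24.    0.5] [ 0.001  0.    -0.   ]
```

>>> {"api": "step_arm", "payload": {"moves": [{"dp": [13,-28,0],"dr": [0,0,0],"fingers": 0.7},{"dp": [13,-33,0],"dr": [0,0,0],"fingers": 0.7},{"dp": [14,-35,0],"dr": [0,0,0],"fingers": 0.7},{"dp": [14,-33,0],"dr": [0,0,0],"fingers": 0.7},{"dp": [14,-33,0],"dr": [0,0,0],"fingers": 0.7}]}}

```text
time_s: 30.18
tool_pos: [0.5048, -0.0669, 0.1594]
tool_rot: [-179.9, 0.0, 85.7]
force: [0.1, 0.3, -0.2]
grip_width: 0.0426
grasp_force: 12.0
```

>>> {"api": "step_arm", "payload": {"moves": [{"dp": [14,-30,0],"dr": [0,0,0],"fingers": 0.7},{"dp": [0,0,0],"dr": [0,0,0],"fingers": 0.7},{"dp": [0,0,0],"dr": [0,0,0],"fingers": 0.7},{"dp": [0,0,0],"dr": [0,0,0],"fingers": 0.7},{"dp": [0,0,0],"dr": [0,0,0],"fingers": 0.7}]}}

```text
time_s: 30.8
tool_pos: [0.4783, -0.052, 0.1604]
tool_rot: [-180.0, 0.1, 85.6]
force: [-0.2, -0.2, -1.2]
grip_width: 0.0429
grasp_force: 12.0
```

```bash
python3 - <<'E'
from h import *
m=env.camera_model("wrist"); im=env.read_camera("wrist")[:,:,::-1].copy(); cv2.imwrite("pics/w13.png",im); np.save("m13.npy",m,allow_pickle=True)
o=env.get_obs(); print(o["tool_pos"],o["tool_rot"].round(2)); R=toolR(o)
k=cv2.inRange(cv2.cvtColor(im,cv2.COLOR_BGR2HSV),(80,70,30),(100,255,255))
k2=cv2.morphologyEx(k,cv2.MORPH_OPEN,np.ones((5,5)))  # webs
cs,h=cv2.findContours(k,cv2.RETR_CCOMP,cv2.CHAIN_APPROX_NONE)
for c,hh in zip(cs,h[0]):
    if cv2.contourArea(c)<300: continue
    e=cv2.fitEllipse(c); q=R.inv().apply(onz(m,[e[0]],.031)-o["tool_pos"])[0]*1e3
    print("outer" if hh[3]<0 else "hole",cv2.boundingRect(c),np.round(e[0],1),np.round(e[1],1),"tool",q.round(1))
red=cv2.inRange(cv2.cvtColor(im,cv2.COLOR_BGR2HSV),(0,130,180),(6,255,255))
for c in blobs(red,60):
    r=cv2.boundingRect(c); print("red",r,(R.inv().apply(onz(m,[(r[0]+r[2]/2-.5,r[1]+r[3]/2-.5)],o["tool_pos"][2]+.046)-o["tool_pos"])*1e3).round(1))
print(proj(m,[[.4834,.0076,.031]]))
E
```

```text
[ 0.47821551 -0.05196209  0.16045088] [-1.7998e+02  9.0000e-02  8.5640e+01]
outer (281, 97, 72, 68) [318.3 130.5] [65.2 65.3] tool [ 59.5   1.7 129.4]
hole (287, 99, 60, 61) [316.4 128.9] [57.1 61.2] tool [ 61.   -0.2 129.4]
outer (551, 0, 89, 129) [599.   74.2] [ 77.1 139.8] tool [111.1 259.3 129.2]
[[317.30247552 129.95602793]]
```

The cup rim is at tool x = 59.5 mm. Its tool y of 1.7 mm equals the known camera bias, so it is aligned there and consistent with the hub plus 90 mm.

>>> {"api": "step_arm", "payload": {"moves": [{"dp": [20,0,0],"dr": [0,0,0],"fingers": 0.7},{"dp": [20,0,10],"dr": [0,0,0],"fingers": 0.7},{"dp": [19,0,30],"dr": [0,0,0],"fingers": 0.7},{"dp": [0,0,35],"dr": [0,0,0],"fingers": 0.7},{"dp": [0,0,10],"dr": [0,0,0],"fingers": 0.7}]}}

```text
time_s: 31.48
tool_pos: [0.4804, 0.0077, 0.0732]
tool_rot: [-179.8, 0.2, 85.7]
force: [0.1, 0.8, -0.3]
grip_width: 0.0425
grasp_force: 12.0
```

>>> {"api": "step_arm", "payload": {"moves": [{"dp": [0,0,0],"dr": [0,0,0],"fingers": 0.7},{"dp": [0,0,0],"dr": [0,0,0],"fingers": 0.7},{"dp": [0,0,8],"dr": [0,0,0],"fingers": 0.7},{"dp": [0,0,8],"dr": [0,0,0],"fingers": 0.7},{"dp": [0,0,0],"dr": [0,0,0],"fingers": 0.7}]}}

```text
time_s: 32.1
tool_pos: [0.4817, 0.0075, 0.0589]
tool_rot: [-179.9, 0.0, 85.7]
force: [0.3, 0.2, 0.1]
grip_width: 0.0432
grasp_force: 12.0
```

>>> {"api": "step_arm", "payload": {"moves": [{"dp": [0,1,5],"dr": [0,0,0],"fingers": 0.7},{"dp": [0,0,5],"dr": [0,0,0],"fingers": 0.7},{"dp": [0,0,5],"dr": [0,0,0],"fingers": 0.7},{"dp": [0,0,2],"dr": [0,0,0],"fingers": 0.7},{"dp": [0,0,0],"dr": [0,0,0],"fingers": 0.7}]}}

```text
time_s: 32.72
tool_pos: [0.4832, 0.0075, 0.0424]
tool_rot: [-180.0, 0.0, 85.7]
force: [0.2, 0.7, -0.2]
grip_width: 0.0424
grasp_force: 12.0
```

>>> {"api": "step_arm", "payload": {"moves": [{"dp": [0,0,1.5],"dr": [0,0,0],"fingers": 0.7},{"dp": [0,0,0],"dr": [0,0,0],"fingers": 0.7},{"dp": [0,0,1],"dr": [0,0,0],"fingers": 0.7},{"dp": [0,0,0],"dr": [0,0,0],"fingers": 0.7},{"dp": [0,0,0],"dr": [0,0,0],"fingers": 0.7}]}}

```text
time_s: 33.35
tool_pos: [0.4834, 0.0075, 0.0401]
tool_rot: [180.0, -0.0, 85.7]
force: [-0.9, 0.2, -0.8]
grip_width: 0.0424
grasp_force: 12.0
```

>>> {"api": "step_arm", "payload": {"moves": [{"dp": [0,0,1],"dr": [0,0,0],"fingers": 0.7},{"dp": [0,0,0],"dr": [0,0,0],"fingers": 0.7},{"dp": [0,0,1],"dr": [0,0,0],"fingers": 0.7},{"dp": [0,0,0],"dr": [0,0,0],"fingers": 0.7},{"dp": [0,0,0],"dr": [0,0,0],"fingers": 0.7}]}}

```text
time_s: 33.98
tool_pos: [0.4833, 0.0075, 0.0381]
tool_rot: [180.0, -0.0, 85.7]
force: [0.8, -0.6, -0.4]
grip_width: 0.0427
grasp_force: 12.0
```

>>> {"api": "step_arm", "payload": {"moves": [{"dp": [0,0,0.5],"dr": [0,0,0],"fingers": 0.7},{"dp": [0,0,0],"dr": [0,0,0],"fingers": 0.7},{"dp": [0,0,0.5],"dr": [0,0,0],"fingers": 0.7},{"dp": [0,0,0],"dr": [0,0,0],"fingers": 0.7},{"dp": [0,0,0],"dr": [0,0,0],"fingers": 0.7}]}}

```text
time_s: 34.6
tool_pos: [0.4835, 0.0076, 0.0377]
tool_rot: [-180.0, -0.0, 85.7]
force: [-2.9, 1.0, 7.5]
grip_width: 0.0425
grasp_force: 12.0
```

Contact with the cup floor shows as 7.5 N at TCP z = 37.7 mm, as predicted. I'm releasing the vial.

>>> {"api": "step_arm", "payload": {"moves": [{"dp": [0,0,0],"dr": [0,0,0],"fingers": 0.45},{"dp": [0,0,0],"dr": [0,0,0],"fingers": 0.35},{"dp": [0,0,0],"dr": [0,0,0],"fingers": 0.2},{"dp": [0,0,0],"dr": [0,0,0],"fingers": 0.1},{"dp": [0,0,0],"dr": [0,0,0],"fingers": 0.1}]}}

```text
time_s: 35.22
tool_pos: [0.4833, 0.0075, 0.0371]
tool_rot: [180.0, -0.0, 85.7]
force: [-0.0, 1.1, -0.1]
grip_width: 0.0755
grasp_force: 0.0
```

>>> {"api": "step_arm", "payload": {"moves": [{"dp": [0,0,-20],"dr": [0,0,0],"fingers": 0.1},{"dp": [0,0,-40],"dr": [0,0,0],"fingers": 0.1},{"dp": [0,0,-50],"dr": [0,0,0],"fingers": 0.1},{"dp": [-30,0,-40],"dr": [0,0,0],"fingers": 0.1},{"dp": [-30,0,0],"dr": [0,0,0],"fingers": 0.1}]}}

```text
time_s: 35.85
tool_pos: [0.4811, -0.0528, 0.1902]
tool_rot: [179.6, -0.2, 85.8]
force: [-0.8, 0.7, -0.8]
grip_width: 0.0783
grasp_force: 0.0
```

>>> {"api": "step_arm", "payload": {"moves": [{"dp": [0,0,0],"dr": [0,0,0],"fingers": 0.1},{"dp": [0,0,0],"dr": [0,0,0],"fingers": 0.1},{"dp": [0,0,0],"dr": [0,0,0],"fingers": 0.1},{"dp": [0,0,0],"dr": [0,0,0],"fingers": 0.1},{"dp": [0,0,0],"dr": [0,0,0],"fingers": 0.1}]}}

```text
time_s: 36.48
tool_pos: [0.4788, -0.0519, 0.1869]
tool_rot: [-180.0, 0.0, 85.7]
force: [0.3, -0.3, -0.1]
grip_width: 0.0786
grasp_force: 0.0
```

```bash
python3 - <<'E'
from h import *
m=env.camera_model("wrist"); im=env.read_camera("wrist")[:,:,::-1].copy(); cv2.imwrite("pics/w14.png",im)
o=env.get_obs(); R=toolR(o); print(o["tool_pos"])
hs=cv2.cvtColor(im,cv2.COLOR_BGR2HSV); C=np.array([.4834,.0076,0])
print("cap centre expected",proj(m,[C+[0,0,.084],C+[0,0,.031]]).round(1))
for c in blobs(cv2.inRange(hs,(0,130,180),(6,255,255)),60):
    r=cv2.boundingRect(c); print("cap",r,onz(m,[(r[0]+r[2]/2-.5,r[1]+r[3]/2-.5)],.084).round(4))
for c in blobs(cv2.inRange(hs,(80,70,30),(100,255,255)),300): print("teal",cv2.boundingRect(c))
b=env.read_camera("top")[:,:,::-1].copy(); tm=env.camera_model("top"); cv2.imwrite("pics/top3.png",b)
ell(tm,b,(0,140,60),(8,255,255),.084,20); ell(tm,b,(10,20,180),(30,90,255),.035,100)
E
```

```text
[ 0.47882219 -0.05203659  0.18697102]
cap centre expected [[316.7 132.3]
 [317.  128.6]]
cap (305, 117, 27, 28) [[0.4846 0.0091 0.084 ]]
teal (531, 0, 109, 128)
(108, 133, 41, 53) 1391 centre [0.7054 0.4284 0.084 ] world circle [707.2 428.9  68.7]
```

```bash
python3 -c "
from cell import env
print(env.sign_off())"
```

```text
the job is handed in; nothing more can be done
None
```

I placed the vial, tape roll, syringe and forceps in their inserts and handed the job in at about 36.6 s; the camera or contact checks after each placing looked right, but the hand-in returned no verdict.

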